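# Traverse the stage to its measuring station and pin it

### The job

Turn the black feed knob on the sliding carriage until the carriage's pin hole stands exactly over the hole in the bed (their red marks in line). Then take the orange-handled locking pin out of its blue stand and push it down through both holes until its collar rests on the carriage, let go, and leave the other things on the plate undisturbed.

Things in the scene. Friction and masses are not known exactly. Their poses are not given: they have to be found in the camera images.
- carriage (a joint): travel of the aluminium carriage (200 x 84 x 16 mm plate, top 60 mm above the work surface, carries a steel flange and the feed knob) along the green stage bed (320 x 124 x 40 mm): 0 to 0.085 m, growing along the bed's own -y, away from the pin hole's end of the carriage, towards the flange's end. The two holes are in line at 0.060. The bed is fixed; its position and yaw differ each time.
- feed_knob (a joint): turn of the feed knob in rad, growing clockwise seen from above; geared to the carriage, which travels 15 mm per rad (same sign) and carries the knob along: carriage = 0.015 x knob. It needs about 0.25 N m, and stays where it is left. Turning back moves the carriage back.
- feed_knob_grip (a point): middle of the knob's black bar grip, on its vertical axis, 106 mm above the work surface; the bar is 58 mm long along its own x, 16 mm thick (own y), 32 mm high (z 90 to 122 mm). It travels with the carriage; at joint value 0 the bar lies square across the bed (own x along the bed's x). 68 mm from the axis to the middle of the flange (57 mm wide, top at 84 mm), on the far side from the pin hole.
- carriage_hole (a point): centre of the mouth of the carriage's through hole (15 mm wide), on the plate's upper face, 60 mm above the work surface; 70 mm from the knob's axis along the bed's own +y. Red marks on the plate on both sides of it. Axes parallel to the bed's.
- bed_hole (a point): centre of the mouth of the through hole (15 mm wide, 40 mm deep) in the bed, on its upper face 40 mm above the work surface; at the start hidden under the carriage, with red marks on the bed's ledges on both sides of it. Its axes are the bed's: y along the slide, z up.
- pin_grip (a point): middle of the orange handle of the locking pin (112 mm long, 0.12 kg, upright), on its axis, 87 mm above its tip. Handle 18 mm wide, 50 mm long; below it a 26 mm wide, 6 mm thick collar, whose underside is 56 mm above the tip; below that the steel shank, 12 mm wide, tapering to 6 mm over the last 8 mm. z points from tip to handle.
- pin_tip (a point): end of the locking pin's shank, on its axis. When the collar rests on the carriage (or on the stand at the start) the tip is 4 mm above the work surface.
- pin_stand: fixed blue block, 64 x 64 x 60 mm, with a 15 mm upright hole in which the pin stands, collar on its top; origin at the centre of its underside.
- casting: loose bystander behind the stage: grey casting on a weight, 76 x 81 x 197 mm; origin under its base
- magnet_base: loose bystander at the front right, near the edge of the plate: black magnet base with a red button, 48 x 50 x 51 mm; origin under its centre
- loupe: loose bystander at the front left: black loupe, 34 x 34 x 30 mm; origin under its centre

How it is judged (in metres and radians):
On the way, in this order (a step that is already met when the one before it is completed fails the run):
1. the carriage's hole stands over the bed's hole (within 3 mm) (horizontal distance between carriage_hole and bed_hole below 0.003 m), for 0.2 s.
2. the pin is lifted out of its stand (height (world z) of pin_tip above 0.062 m and horizontal distance between carriage_hole and bed_hole below 0.003 m), for 0.1 s.
3. the pin is through both holes with its collar on the carriage (height (world z) of pin_tip below 0.007 m and horizontal distance between pin_tip and bed_hole below 0.004 m), for 0.2 s.
At the end, for the whole second after the job is handed in: The carriage stands still with its hole over the bed's hole (within 3.5 mm), and the released pin is upright (within 0.1 rad) through both, its tip within 4 mm of the bed hole's axis and no more than 7 mm above the work surface, so that its collar rests on the carriage (within 3 mm) (all of step 3 and horizontal distance between pin_grip and carriage_hole below 0.006 m and angle between pin_grip's own z axis and vertical below 0.1 rad and horizontal distance between carriage_hole and bed_hole below 0.0035 m and velocity of joint carriage between -0.002 and 0.002 m/s); the robot touches nothing.
It fails at once if a bystander (casting, magnet base or loupe) is moved by more than 20 mm (distance of any of casting, magnet_base, loupe from where it was at the start of the episode above 0.02 m).
It also fails if it takes over 72 s, if anything falls off the work surface, if the arm or the gripper's body presses on something with over 40 N, if the wrist force passes 120 N, or if a joint passes its speed limit or range.

### The arm

A 6-joint arm with a two-finger parallel gripper is mounted at the origin on a cart in front of the work surface, level with it; the furniture and walls round the work are solid. World frame = base frame: x ahead of the robot, y to its left, z up, the work surface at z = 0. Lengths are in m, angles in degrees, forces in N, time in s.
With the tool pointing down it reaches from about 0.35 to 0.875 m from the base axis. Payload 4.2 kg.
Tool frame: the origin (TCP) lies midway between the tips of the shut fingers; the grasp point (between the pads) lies 19 mm behind it (arm.grasp_offset is the distance from the TCP to the grasp point, in m); z points along the fingers, y is the direction in which the jaws open and shut (so a half turn about z gives the same grasp; the last joint's range is limited). The gripper opens to 85 mm and grips with 20 to 120 N. Pads are 22 mm wide; open, the fingers measure 114 mm over their backs; the gripper's body (76 mm by 85 mm) begins 54 mm behind the grasp point. The pads swing forward as they close: fully open they stand 13 mm farther back than shut.
Start: joints at [-58.522, 22.042, 0.453, 0, -68.411, -14.817], TCP at [0.179, -0.599, 0.199] pointing down, gripper open.
Joint ranges: [-179.83, 179.83], [-69.29, 118.12], [-61.27, 80.66], [-181.25, 117.63], [-171.15, -9.14], [-177.46, 177.46]. Speed limits (degrees/s): [159.86, 159.86, 180, 180, 180, 180].

### API

Orientations are given as a 3x3 rotation matrix whose columns are the frame's x, y, z axes.
In Python, from bench import arm gives the robot as it stands.
- The arm moves only by the shell command python3 -m inch 'ROWS'. ROWS is JSON, a list of rows, each an object with "twist": the turn, a rotation vector about the tool's x, y, z in degrees, a list of three; "slide": the shift along the tool's x, y, z in cm, a list of three; "jaw": the finger opening in cm, from 0 to 8.54. A call has 1 to 8 rows; each row is the pose to reach, as a shift and turn from the pose commanded when the call began, along the tool's axes at that moment; what a row does not reach only later rows make up. A row lasts 1/8 s, in which the tool goes at most 62.5 mm and 10.7 degrees, less where a joint would pass 70% of its speed; a pose out of reach is approached as far as the arm can. A call with a gripper value outside its range is refused whole. The fingers move at their own pace and stop on an object; the grip force is fixed at half the most. Time passes only in rows, so rows that repeat a pose let the fingers close. It gives the time, the measured TCP pose, the force and the opening at its end, in the units of the state.
- arm.read_state(): the state, without advancing time (a new reading comes with each control period).
- arm.get_image(name): name is "scene" or "side" or "wrist"; returns a dict with "frame" (400x640x3 uint8, blue, green, red), "depth" (400x640 float32, m along the optical axis (not along the pixel's ray), 0 where there is no reading), "mtx" (3x3 intrinsics, pixels), "D" ([k1, k2, p1, p2, k3] as OpenCV has them; the pictures are not rectified), "rvec" (rotation vector, rad) and "tvec" (3), from world to camera coordinates, as OpenCV has them. Camera axes: x right, y down, z forward; pixel columns grow to the right and rows downward; lengths in m; the calibration is good to about 2 mm. A picture is of the moment at which its call begins.
- arm.sign_off(): hands the job in, once; it reports no verdict.
The state is a dict: "t": time; "q": joint angles; "qvel": joint speeds; "joint_torque": joint torques, N m; "tcp_pos": TCP position; "eef_rot": TCP orientation; "contact_force": force on the tool from outside, world axes, zero at the start; "moment": the same for the moment, N m; "finger_gap": opening from 0.0 (shut) to 1.0 (fully open).
Only numpy, scipy, OpenCV 4.12 (cv2) and the standard library are available. Lean on these libraries where they do the work, as an engineer would, in place of code of your own. Each camera call takes 0.05 s, during which the arm holds its last target.

## Working session

There is one attempt and no reset: what is moved stays moved. The work goes in short steps, Python scripts to look and compute and a shell command to move; the robot and the scene stay as the last step left them, time stands still between calls to the robot, and variables do not carry over. Pictures are saved under pics/ and viewed, and the job is handed in when it is done.

```bash
ls; mkdir -p pics; python3 - <<'E'
from bench import arm
import cv2
s=arm.read_state();print(s)
for n in ["scene","side","wrist"]:
    im=arm.get_image(n);cv2.imwrite(f"pics/{n}0.png",im["frame"]);print(n,im["rvec"],im["tvec"],im["mtx"].tolist(),im["D"])
E
```

```text
pics
{'t': 0.0, 'q': array([-5.85239457e+01,  2.20904171e+01,  3.81563059e-01, -3.02332678e-02,
       -6.84120540e+01, -1.48154273e+01]), 'qvel': array([ 0.14552112, -0.01525568, -0.03765536, -0.06496125, -0.07440867,
       -0.03493613]), 'joint_torque': array([-8.26640808e-04, -3.92288661e+01,  1.88404334e+01,  4.18624252e+00,
       -4.69236184e-03, -5.10059280e-06]), 'tcp_pos': array([ 0.17901544, -0.59813784,  0.19813425]), 'eef_rot': array([[-9.58075509e-01, -2.86515011e-01, -6.83361373e-04],
       [-2.86515818e-01,  9.58073306e-01,  2.05588944e-03],
       [ 6.56671053e-05,  2.16549116e-03, -9.99997653e-01]]), 'contact_force': array([-0.57282556,  0.34043531, -0.54882598]), 'moment': array([ 0.0028545 , -0.01251371,  0.03199366]), 'finger_gap': 1.0060427335817774}
scene [ 1.02692561 -2.28049311  1.16929748] [0.36252862 0.29586402 0.90542152] [[416.80025624938514, 0.0, 327.3384165051037], [0.0, 416.80025624938514, 194.478417488502], [0.0, 0.0, 1.0]] [-0.03683101  0.          0.          0.          0.        ]
side [ 1.90651361 -0.61653601  0.36533332] [-0.45284112  0.19945234  1.59896041] [[519.2113018154865, 0.0, 326.2993556739075], [0.0, 519.2113018154865, 201.88588470632084], [0.0, 0.0, 1.0]] [-0.16782023  0.          0.          0.          0.        ]
wrist [-1.76626059 -2.37017214 -0.33771493] [ 0.62386564 -0.03747593  0.37859143] [[288.00511308435665, 0.0, 321.3165157582999], [0.0, 288.00511308435665, 198.32444996973658], [0.0, 0.0, 1.0]] [-0.0404921  0.         0.         0.         0.       ]
```

View pics/scene0.png

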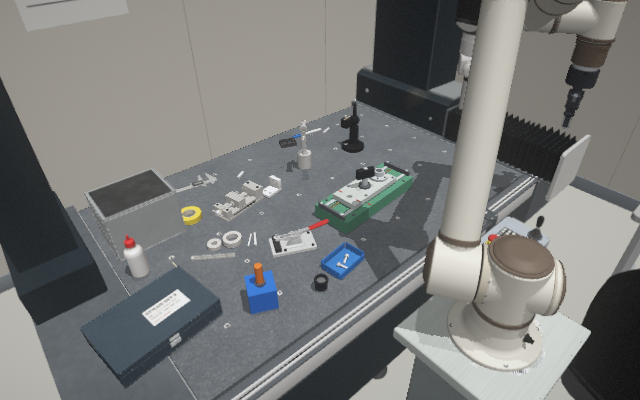

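View pics/side0.png

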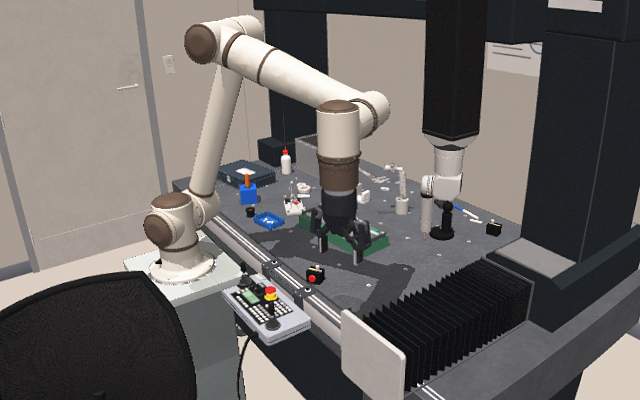

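View pics/wrist0.png

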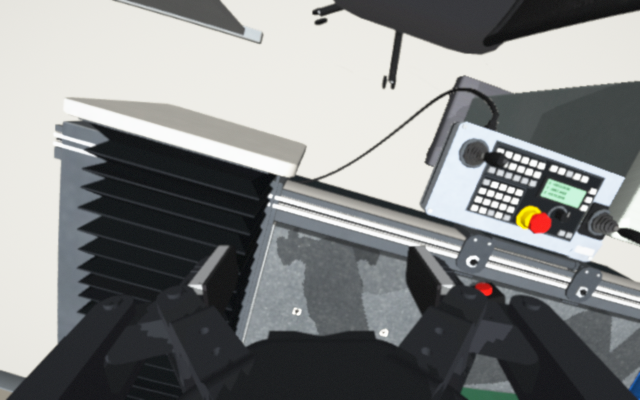

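The scene view shows the stage around (365,195) with the knob at (365,172), and the pin in its stand at (260,285). The wrist view looks away from the stage. Next I zoom in and measure.

```bash
cat > h.py <<'E'
import numpy as np, cv2
from bench import arm
def cam(n):
    im=arm.get_image(n); im["R"]=cv2.Rodrigues(np.array(im["rvec"],float))[0]; im["t"]=np.array(im["tvec"],float).reshape(3); return im
def rays(im,px):
    u=cv2.undistortPoints(np.array(px,float).reshape(-1,1,2),np.array(im["mtx"]),np.array(im["D"],float)).reshape(-1,2)
    return np.c_[u,np.ones(len(u))]
def onplane(im,px,z):
    d=rays(im,px)@im["R"]; c=-im["R"].T@im["t"]
    return c+d*((z-c[2])/d[:,2])[:,None]
def bydepth(im,px):
    px=np.array(px).reshape(-1,2).astype(int); r=rays(im,px); z=im["depth"][px[:,1],px[:,0]]
    return (r*z[:,None]-im["t"])@im["R"]
def proj(im,P):
    return cv2.projectPoints(np.array(P,float).reshape(-1,1,3),np.array(im["rvec"],float),np.array(im["tvec"],float),np.array(im["mtx"]),np.array(im["D"],float))[0].reshape(-1,2)
def mask(im,lo,hi):
    return cv2.inRange(cv2.cvtColor(im["frame"],cv2.COLOR_BGR2HSV),np.array(lo),np.array(hi))
def crop(im,x0,y0,x1,y1,k,name):
    cv2.imwrite("pics/"+name,cv2.resize(im["frame"][y0:y1,x0:x1],None,fx=k,fy=k,interpolation=cv2.INTER_CUBIC))
E
python3 - <<'E'
from h import *
im=cam("scene")
crop(im,300,150,430,240,6,"sc_stage.png"); crop(im,230,250,300,320,8,"sc_stand.png")
g=mask(im,(50,80,30),(85,255,255)); g[:, :300]=0
ys,xs=np.nonzero(g); P=bydepth(im,np.c_[xs,ys])
print(len(xs))
top=P[(abs(P[:,2]-.04)<.006)&(im["depth"][ys,xs]>0)]
print(len(top),np.median(P[:,2]))
r=cv2.minAreaRect((top[:,:2]*1000).astype(np.float32)); print(r,cv2.boxPoints(r))
for lo,hi,nm in [((5,150,80),(18,255,255),"orange"),((105,150,60),(125,255,255),"blue")]:
    m=mask(im,lo,hi); n,l,st,c=cv2.connectedComponentsWithStats(m)
    for i in range(1,n):
        if st[i,4]>30:
            y,x=np.nonzero(l==i);Q=bydepth(im,np.c_[x,y]);print(nm,st[i],Q.mean(0),Q.min(0),Q.max(0))
E
```

```text
1533
794 0.035325614078126434
((519.484130859375, -130.4409637451172), (128.84555053710938, 320.33673095703125), 4.297396183013916) [[ 443.24054    24.44968 ]
 [ 467.24445  -294.98645 ]
 [ 595.7277   -285.3316  ]
 [ 571.7238     34.104523]]
orange [254 263   9  20 139] [0.39825768 0.33358319 0.09891857] [0.39318369 0.32363428 0.06934695] [0.40963677 0.34051887 0.11882644]
blue [321 243  43  36 825] [0.36932285 0.10689148 0.01131587] [-0.18436641  0.05347421 -0.00168499] [0.40794204 0.64292174 0.76903271]
blue [245 271  33  43 948] [0.38313679 0.34102935 0.05014185] [-0.18436641  0.29117012  0.00115329] [0.44367618 0.64292174 0.76903271]
```

View pics/sc_stage.png

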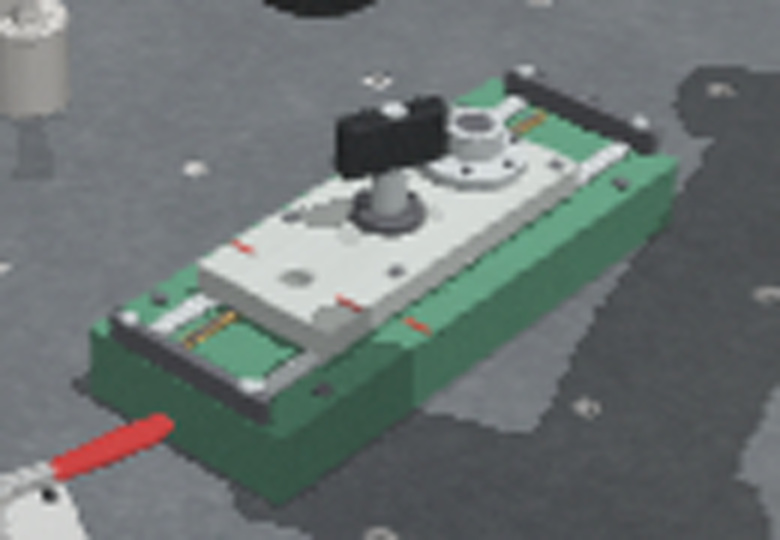

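View pics/sc_stand.png

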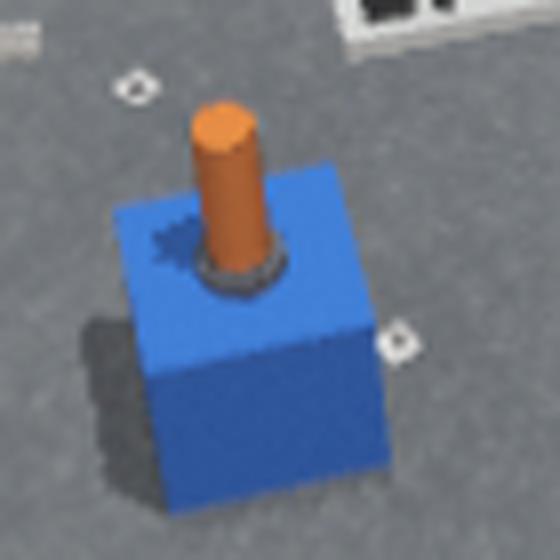

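The stage crop shows the carriage mark at about full-image (358,200), the bed mark at (370,204), the carriage hole at (350,196), and the bar roughly across the bed. The pin stands upright in its stand.

```bash
python3 - <<'E'
from h import *
im=cam("scene")
def c(x,y): return [300+(x-2.5)/6,150+(y-2.5)/6]
b=np.radians(94.3); by=np.array([np.cos(b),np.sin(b)]); bx=np.array([by[1],-by[0]]); ctr=np.array([.5195,-.1304])
def show(n,p): 
    d=p[:2]-ctr; print(n,p.round(4),"bed xy",round(float(d@bx),4),round(float(d@by),4))
show("hole",onplane(im,[c(298,278)],.06)[0])
show("mark c1",onplane(im,[c(350,302)],.06)[0]); show("mark c2",onplane(im,[c(242,246)],.06)[0])
show("mark bed",onplane(im,[c(418,325)],.04)[0])
show("knob top screw",onplane(im,[c(395,110)],.122)[0])
show("flange",onplane(im,[c(478,122)],.084)[0])
for a in [(338,117),(437,97),(450,105),(352,128)]: show("bar",onplane(im,[c(*a)],.122)[0])
for a in [(90,330),(280,412),(678,160),(270,420)]: show("corner",onplane(im,[c(*a)],.04)[0])
w=cam("wrist"); s=arm.read_state(); print("wristcam", -w["R"].T@w["t"], "in tool",s["eef_rot"].T@(-w["R"].T@w["t"]-s["tcp_pos"]), s["eef_rot"].T@w["R"].T)
# stand
def d(x,y): return [230+(x-3.5)/8,250+(y-3.5)/8]
print("stand corners",onplane(im,[d(112,208),d(335,165),d(375,322),d(150,372)],.06))
print("pin top",onplane(im,[d(224,126)],.116), "collar c", onplane(im,[d(240,262)],.066))
E
```

```text
hole [ 0.5113 -0.0528  0.06  ] bed xy -0.0024 0.078
mark c1 [ 0.4806 -0.0578  0.06  ] bed xy -0.0333 0.0753
mark c2 [ 0.5491 -0.0509  0.06  ] bed xy 0.0355 0.0771
mark bed [ 0.4641 -0.0889  0.04  ] bed xy -0.0522 0.0455
knob top screw [ 0.52   -0.1243  0.122 ] bed xy 0.0009 0.006
flange [ 0.5249 -0.1929  0.084 ] bed xy 0.0007 -0.0627
bar [ 0.5339 -0.0991  0.122 ] bed xy 0.0167 0.0302
bar [ 0.5147 -0.1484  0.122 ] bed xy -0.0062 -0.0176
bar [ 0.5053 -0.1478  0.122 ] bed xy -0.0155 -0.0162
bar [ 0.5223 -0.0971  0.122 ] bed xy 0.0053 0.033
corner [0.5668 0.0326 0.04  ] bed xy 0.0594 0.159
corner [0.4599 0.0074 0.04  ] bed xy -0.0491 0.1419
corner [ 0.4737 -0.2984  0.04  ] bed xy -0.0583 -0.1641
corner [0.4587 0.0149 0.04  ] bed xy -0.0497 0.1494
wristcam [ 0.11240879 -0.61838047  0.37340141] in tool [ 0.06963379  0.00027035 -0.17457917] [[-4.50941577e-04 -9.60557504e-01 -2.78081066e-01]
 [ 9.99999891e-01 -4.67443995e-04 -6.95729029e-06]
 [-1.23304447e-04 -2.78081038e-01  9.60557609e-01]]
stand corners [[0.44684635 0.34638073 0.06      ]
 [0.41823875 0.28825097 0.06      ]
 [0.36176994 0.3146593  0.06      ]
 [0.38795003 0.37137685 0.06      ]]
pin top [[0.4026716  0.33050488 0.116     ]] collar c [[0.40012769 0.33295697 0.066     ]]
```

Measured so far: bed centre (0.5195,-0.130), yaw about 4.3°, carriage at about 0.030 (bar angle and marks agree). About 2 rad clockwise remain. I hover so the wrist camera sees the stage.

```bash
python3 -m inch '[{"twist":[0,0,-5],"slide":[-4,3.3,-0.8],"jaw":8.5},{"twist":[0,0,-10],"slide":[-8,6.6,-1.6],"jaw":8.5},{"twist":[0,0,-15],"slide":[-12,9.9,-2.4],"jaw":8.5},{"twist":[0,0,-20],"slide":[-16,13.2,-3.2],"jaw":8.5},{"twist":[0,0,-25],"slide":[-20,16.5,-4],"jaw":8.5},{"twist":[0,0,-30],"slide":[-24,19.8,-4.8],"jaw":8.5},{"twist":[0,0,-35],"slide":[-28,23.1,-5],"jaw":8.5},{"twist":[0,0,-40],"slide":[-32,26.4,-5],"jaw":8.5}]'
python3 - <<'E'
from h import *
s=arm.read_state();print(s["q"],s["tcp_pos"],s["eef_rot"])
R=s["eef_rot"]; t=np.array([.553,-.04,.25]); print(R.T@(t-s["tcp_pos"])*100, np.degrees(np.arctan2(R[1,1],R[0,1])))
E
```

```text
t: 1.3
tcp_pos: [0.4109, -0.2526, 0.2497]
eef_rot: [[-0.547, -0.837, 0.001], [-0.837, 0.547, -0.0], [-0.0, -0.001, -1.0]]
contact_force: [0.6, -0.1, 0.9]
finger_gap: 0.995
[-1.22268714e+01  5.87540078e+00 -1.39418209e+01  2.92473024e-03
 -7.01088072e+01 -2.09433759e+01] [ 0.41090642 -0.25256798  0.24974151] [[-5.47113860e-01 -8.37057261e-01  1.25158817e-03]
 [-8.37058093e-01  5.47113925e-01 -3.20332298e-04]
 [-4.16624838e-04 -1.22291024e-03 -9.99999165e-01]]
[-2.55673221e+01 -2.64187836e-01 -1.48735817e-02] 146.8307314537678
```

```bash
python3 -m inch '[{"twist":[0,0,-4],"slide":[-5,0,0],"jaw":8.5},{"twist":[0,0,-8],"slide":[-10,0,0],"jaw":8.5},{"twist":[0,0,-12],"slide":[-15,0,0],"jaw":8.5},{"twist":[0,0,-12],"slide":[-20,0,0],"jaw":8.5},{"twist":[0,0,-12],"slide":[-25.5,-0.3,0],"jaw":8.5},{"twist":[0,0,-12],"slide":[-25.5,-0.3,0],"jaw":8.5}]'
python3 - <<'E'
from h import *
s=arm.read_state();print(s["q"],s["tcp_pos"])
w=cam("wrist"); cv2.imwrite("pics/w1.png",w["frame"])
E
```

```text
t: 2.05
tcp_pos: [0.5542, -0.04, 0.2483]
eef_rot: [[-0.36, -0.933, -0.001], [-0.933, 0.36, 0.0], [0.0, 0.001, -1.0]]
contact_force: [0.4, -0.1, 0.5]
finger_gap: 0.995
[ 1.25763731e+01  1.34923477e+01 -4.70860262e+00 -1.24733021e-02
 -7.18428714e+01 -3.36893303e+01] [ 0.55424291 -0.04001047  0.24832692]
```

View pics/w1.png

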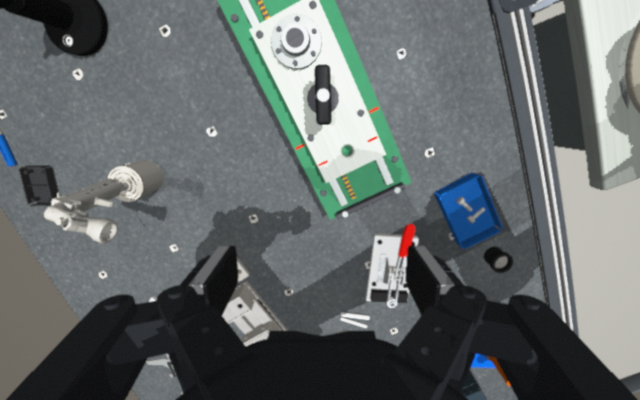

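The wrist picture shows the whole stage: bar upright at (323,95), hole at (348,151), bed marks at (300,147) and (376,110), carriage marks at (323,163) and (372,139).

```bash
cat > meas.py <<'E'
from h import *
def red(w,area=6):
    m=mask(w,(0,110,90),(8,255,255))|mask(w,(172,110,90),(180,255,255))
    n,l,st,c=cv2.connectedComponentsWithStats(m); return [(c[i],st[i,4]) for i in range(1,n) if st[i,4]>=area]
E
python3 - <<'E'
from meas import *
w=cam("wrist")
for c,a in red(w):
    if c[1]<230: print(c.round(1),a,"z.06",onplane(w,[c],.06)[0].round(4),"z.04",onplane(w,[c],.04)[0].round(4))
g=mask(w,(55,90,40),(90,255,255)); g[230:]=0
print(sum(g.ravel()>0))
ys,xs=np.nonzero(g);P=bydepth(w,np.c_[xs,ys]);k=abs(P[:,2]-.04)<.005
r=cv2.minAreaRect((P[k][:,:2]*1000).astype(np.float32));print(r)
# bar by depth
yy,xx=np.mgrid[40:150,280:370]; px=np.c_[xx.ravel(),yy.ravel()];P=bydepth(w,px);k=(P[:,2]>.112)&(P[:,2]<.13)
r2=cv2.minAreaRect((P[k][:,:2]*1000).astype(np.float32));print("bar",r2,P[k].mean(0),k.sum())
crop(w,270,50,420,180,5,"w1c.png")
E
```

```text
[372.9 110.6] 22 z.06 [ 0.4679 -0.0892  0.06  ] z.04 [ 0.4645 -0.0882  0.04  ]
[371.2 140.1] 17 z.06 [ 0.4811 -0.0564  0.06  ] z.04 [ 0.4785 -0.0536  0.04  ]
[299.2 147.4] 21 z.06 [ 0.568  -0.0805  0.06  ] z.04 [ 0.5702 -0.0791  0.04  ]
[322.2 164.1] 17 z.06 [ 0.5488 -0.0504  0.06  ] z.04 [ 0.5499 -0.0473  0.04  ]
7610
((521.7529296875, -127.49781799316406), (124.39197540283203, 307.5892333984375), 4.926723480224609)
bar ((520.9979248046875, -123.17669677734375), (57.70140075683594, 16.014713287353516), 70.22789001464844) [ 0.52087952 -0.12347413  0.12146516] 942
```

View pics/w1c.png

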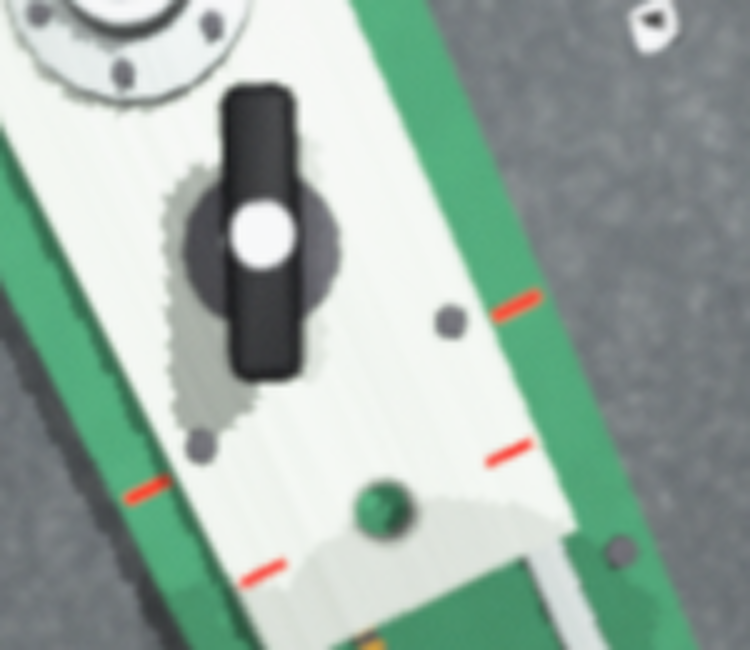

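Bed yaw is 4.9°, bed hole (0.5174,-0.0837), carriage hole (0.5150,-0.0534), so about 30.2 mm (115°) to go. Next I grasp the bar at (0.521,-0.123).

```bash
python3 -m inch '[{"twist":[0,0,-1.3],"slide":[4.5,0.1,0],"jaw":8.5},{"twist":[0,0,-1.3],"slide":[8.96,0.1,2],"jaw":8.5},{"twist":[0,0,-1.3],"slide":[8.96,0.1,5],"jaw":8.5},{"twist":[0,0,-1.3],"slide":[8.96,0.1,8],"jaw":8.5},{"twist":[0,0,-1.3],"slide":[8.96,0.1,8],"jaw":8.5}]'
python3 - <<'E'
from h import *
s=arm.read_state();R=s["eef_rot"];print(R.T@(np.array([.521,-.1232,.09])-s["tcp_pos"])*100, np.degrees(np.arctan2(R[1,1],R[0,1])))
E
```

```text
t: 2.78
tcp_pos: [0.5167, -0.1269, 0.1676]
eef_rot: [[-0.345, -0.939, -0.005], [-0.939, 0.345, 0.0], [0.002, 0.005, -1.0]]
contact_force: [0.1, -0.1, -0.3]
finger_gap: 0.993
[-0.5085056  -0.3162899   7.75682591] 159.8378790641228
```

```bash
python3 -m inch '[{"twist":[0,0,0],"slide":[0,0,0],"jaw":8.5},{"twist":[0,0,0],"slide":[0,0,0],"jaw":8.5}]'
python3 - <<'E'
from h import *
s=arm.read_state();R=s["eef_rot"];print(R.T@(np.array([.521,-.1232,.09])-s["tcp_pos"])*100, np.degrees(np.arctan2(R[1,1],R[0,1])))
w=cam("wrist"); cv2.imwrite("pics/w2.png",w["frame"])
E
```

```text
t: 3.02
tcp_pos: [0.5201, -0.1259, 0.1709]
eef_rot: [[-0.343, -0.939, 0.003], [-0.939, 0.343, -0.0], [-0.001, -0.003, -1.0]]
contact_force: [-0.1, 0.3, -0.5]
finger_gap: 0.993
[-0.28192355  0.03234329  8.08826426] 159.96508011462797
```

View pics/w2.png

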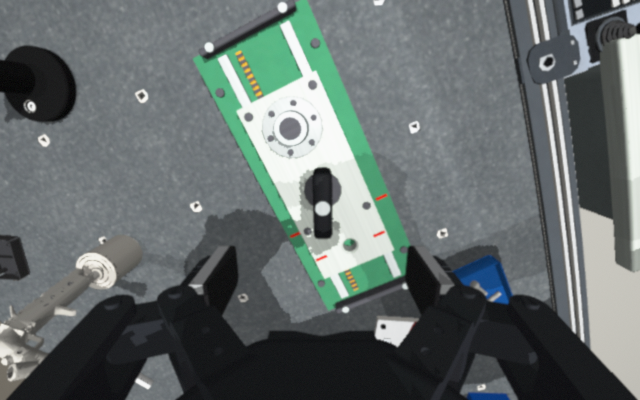

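The bar at (322,203) is centred between the fingers at about (213,275) and (430,275). I descend and close.

```bash
python3 -m inch '[{"twist":[0,0,-0.2],"slide":[-0.2,0,2.5],"jaw":8.5},{"twist":[0,0,-0.2],"slide":[-0.2,0,5],"jaw":8.5},{"twist":[0,0,-0.2],"slide":[-0.2,0,7],"jaw":8.5},{"twist":[0,0,-0.2],"slide":[-0.2,0,8],"jaw":8.5},{"twist":[0,0,-0.2],"slide":[-0.2,0,8],"jaw":8.5},{"twist":[0,0,-0.2],"slide":[-0.2,0,8],"jaw":8.5}]'
python3 - <<'E'
from h import *
s=arm.read_state();R=s["eef_rot"];print(s["contact_force"],R.T@(np.array([.521,-.1232,.09])-s["tcp_pos"])*100, np.degrees(np.arctan2(R[1,1],R[0,1])))
E
```

```text
t: 3.82
tcp_pos: [0.5207, -0.1239, 0.0902]
eef_rot: [[-0.339, -0.941, 0.002], [-0.941, 0.339, -0.0], [-0.001, -0.002, -1.0]]
contact_force: [0.4, 0.8, -0.4]
finger_gap: 0.995
[ 0.44363843  0.80371028 -0.37703996] [-0.07388765 -0.00202647  0.02225723] 160.1806152047367
```

```bash
python3 -m inch '[{"twist":[0,0,0],"slide":[0,0,0],"jaw":0.5},{"twist":[0,0,0],"slide":[0,0,0],"jaw":0.5},{"twist":[0,0,0],"slide":[0,0,0],"jaw":0.5},{"twist":[0,0,0],"slide":[0,0,0],"jaw":0.5},{"twist":[0,0,0],"slide":[0,0,0],"jaw":0.5},{"twist":[0,0,0],"slide":[0,0,0],"jaw":0.5}]'
python3 - <<'E'
from h import *
s=arm.read_state();R=s["eef_rot"];print(s["contact_force"],s["moment"],s["q"], np.degrees(np.arctan2(R[1,1],R[0,1])))
def plan(tot,step,yaw=4.92,done=0):
    d=np.array([np.sin(np.radians(yaw)),-np.cos(np.radians(yaw)),0])
    a=0
    while a<tot:
        a=min(a+step,tot); print(round(a,1),(R.T@d*.015*np.radians(a)*100).round(2))
plan(60,7.5)
E
```

```text
t: 4.58
tcp_pos: [0.5211, -0.1241, 0.0902]
eef_rot: [[-0.339, -0.941, 0.003], [-0.941, 0.339, -0.0], [-0.0, -0.003, -1.0]]
contact_force: [0.8, -0.8, 4.6]
finger_gap: 0.056
[ 0.79467287 -0.84399681  4.59311654] [-0.10286076 -0.20598921  0.01987572] [ 3.99109926e+00  1.95260270e+01 -2.08331502e+01  4.94593979e-02
 -4.94924473e+01 -2.38337270e+01] 160.18941624185655
7.5 [ 0.18 -0.08  0.  ]
15.0 [ 0.36 -0.16  0.  ]
22.5 [ 0.54 -0.25  0.  ]
30.0 [ 0.71 -0.33  0.  ]
37.5 [ 0.89 -0.41  0.  ]
45.0 [ 1.07 -0.49  0.  ]
52.5 [ 1.25 -0.58  0.  ]
60.0 [ 1.43 -0.66  0.  ]
```

The gap of 4.8 mm says the 16 mm bar is not between the fingers. I look again.

```bash
python3 - <<'E'
from h import *
s=arm.read_state();print(s["finger_gap"])
w=cam("wrist"); cv2.imwrite("pics/w3.png",w["frame"]); crop(cam("scene"),320,130,440,230,6,"s3.png");crop(cam("side"),280,130,420,270,5,"d3.png")
E
```

```text
0.056376088707476346
```

View pics/w3.png

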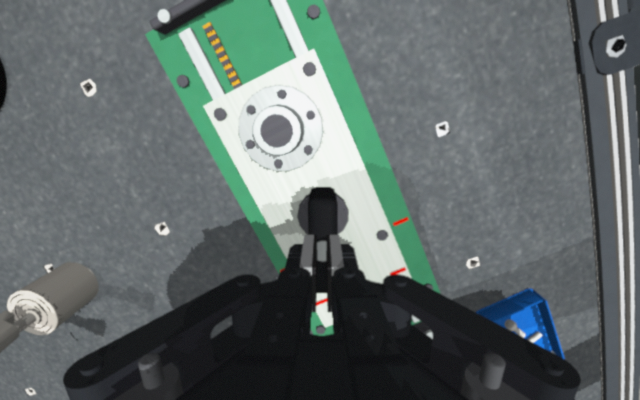

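View pics/s3.png

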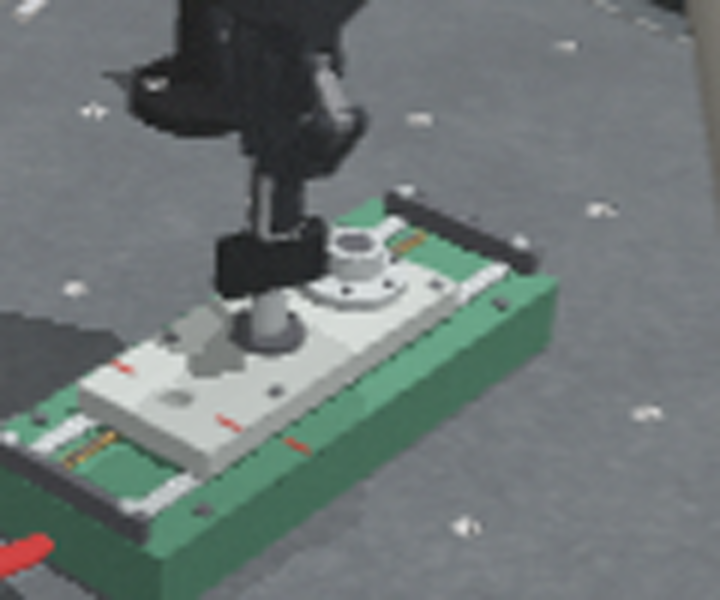

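View pics/d3.png

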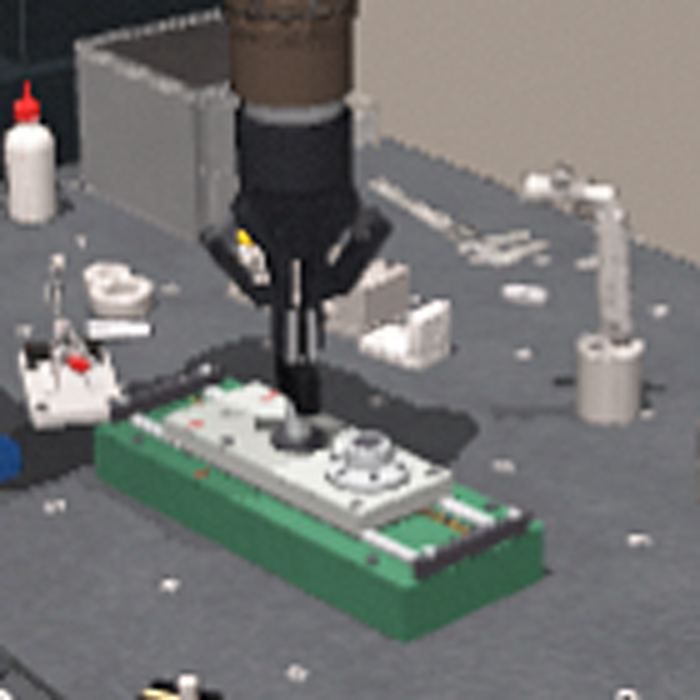

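```bash
python3 - <<'E'
from h import *
s=arm.read_state();R=s["eef_rot"];p=s["tcp_pos"];w=cam("wrist");sc=cam("scene");sd=cam("side")
for z in (0,-.019,-.03): print(z,proj(w,p+R[:,2]*z),proj(sc,p+R[:,2]*z),proj(sd,p+R[:,2]*z))
print("bar mid top",proj(w,[.521,-.1232,.122]),proj(sc,[.521,-.1232,.122]))
crop(w,260,160,390,300,5,"w3c.png")
px=[(322,y) for y in range(185,300,6)]
for a,b in zip(px,bydepth(w,px)): print(a,b.round(3))
for y in (240,250,260,270): 
  for x in (306,312,318,322,327,333,339): print((x,y),bydepth(w,[(x,y)])[0].round(3),end=' ')
  print()
E
```

```text
0 [[322.46161391 226.87289058]] [[364.53795686 176.91372622]] [[339.18174536 209.57729993]]
-0.019 [[322.60646407 238.9476662 ]] [[364.86158779 171.51830243]] [[339.07092102 204.39407028]]
-0.03 [[322.70539305 247.19995896]] [[365.05141136 168.35016593]] [[339.00610907 201.37201979]]
bar mid top [[323.18825925 249.95179868]] [[364.8862707  167.91346648]]
(322, 185) [ 0.514 -0.144  0.06 ]
(322, 191) [ 0.512 -0.15   0.105]
(322, 197) [ 0.512 -0.151  0.118]
(322, 203) [ 0.512 -0.149  0.123]
(322, 209) [ 0.514 -0.146  0.122]
(322, 215) [ 0.515 -0.143  0.123]
(322, 221) [ 0.516 -0.139  0.122]
(322, 227) [ 0.517 -0.136  0.121]
(322, 233) [ 0.518 -0.133  0.122]
(322, 239) [ 0.519 -0.13   0.122]
(322, 245) [ 0.52  -0.127  0.123]
(322, 251) [ 0.522 -0.124  0.124]
(322, 257) [ 0.523 -0.12   0.124]
(322, 263) [ 0.524 -0.116  0.122]
(322, 269) [ 0.526 -0.112  0.121]
(322, 275) [ 0.527 -0.109  0.122]
(322, 281) [ 0.528 -0.105  0.122]
(322, 287) [ 0.529 -0.102  0.122]
(322, 293) [ 0.498 -0.19   0.265]
(322, 299) [ 0.547 -0.052  0.06 ]
(306, 240) [ 0.525 -0.136  0.133] (312, 240) [ 0.523 -0.135  0.
[... 191 characters left out ...]
525 -0.136  0.144] (312, 250) [ 0.522 -0.135  0.144] (318, 250) [ 0.524 -0.124  0.123] (322, 250) [ 0.521 -0.124  0.123] (327, 250) [ 0.516 -0.133  0.143] (333, 250) [ 0.513 -0.132  0.144] (339, 250) [ 0.511 -0.131  0.144] 
(306, 260) [ 0.524 -0.136  0.154] (312, 260) [ 0.522 -0.135  0.154] (318, 260) [ 0.526 -0.119  0.122] (322, 260) [ 0.523 -0.118  0.123] (327, 260) [ 0.517 -0.13   0.147] (333, 260) [ 0.514 -0.132  0.153] (339, 260) [ 0.511 -0.132  0.154] 
(306, 270) [ 0.524 -0.136  0.163] (312, 270) [ 0.522 -0.134  0.159] (318, 270) [ 0.528 -0.113  0.123] (322, 270) [ 0.526 -0.112  0.123] (327, 270) [ 0.518 -0.126  0.149] (333, 270) [ 0.514 -0.131  0.16 ] (339, 270) [ 0.511 -0.133  0.164]
```

View pics/w3c.png

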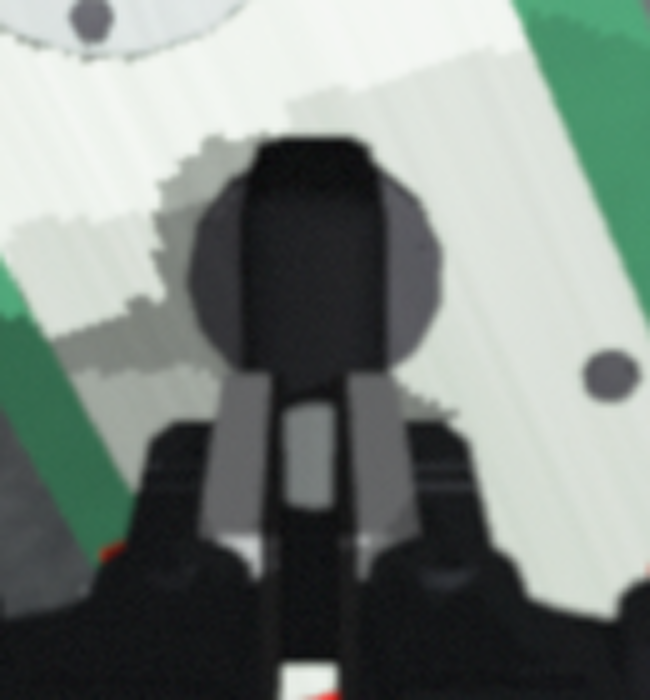

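```bash
python3 -m inch '[{"twist":[0,0,0],"slide":[0,0,0],"jaw":4},{"twist":[0,0,0],"slide":[0,0,0],"jaw":4},{"twist":[0,0,0],"slide":[0,0,0],"jaw":4},{"twist":[0,0,0],"slide":[0,0,0],"jaw":4}]'; python3 - <<'E'
from h import *
print(arm.grasp_offset,[a for a in dir(arm) if a[0]!='_'])
s=arm.read_state();R=s["eef_rot"];p=s["tcp_pos"];w=cam("wrist");crop(w,220,160,420,320,4,"w4c.png");crop(cam("scene"),320,130,440,230,6,"s4.png")
print(s["contact_force"],s["finger_gap"])
yy,xx=np.mgrid[180:300,230:410];px=np.c_[xx.ravel(),yy.ravel()];T=(bydepth(w,px)-p)@R
k=(abs(T[:,0])<.02)&(abs(T[:,1])<.06)&(abs(T[:,1])>.012)&(T[:,2]<.02)&(T[:,2]>-.06)
q=T[k];o=np.argsort(-q[:,2])[:400:20];print(q[o].round(3))
E
```

```text
t: 5.38
tcp_pos: [0.5193, -0.1239, 0.0887]
eef_rot: [[-0.339, -0.941, -0.001], [-0.941, 0.339, 0.0], [0.0, 0.001, -1.0]]
contact_force: [0.6, -0.1, -0.1]
finger_gap: 0.464
0.0187 ['IKError', 'get_image', 'grasp_offset', 'read_state', 'sign_off']
[ 0.63258926 -0.10159676 -0.07130921] 0.4640660035249762
[[-0.001 -0.016  0.019]
 [ 0.004 -0.021 -0.035]
 [-0.003  0.019 -0.036]
 [ 0.01   0.019 -0.037]
 [ 0.004 -0.021 -0.038]
 [-0.009  0.019 -0.038]
 [-0.01  -0.021 -0.039]
 [ 0.01  -0.025 -0.039]
 [-0.002  0.019 -0.04 ]
 [ 0.01  -0.021 -0.04 ]
 [ 0.01   0.021 -0.04 ]
 [ 0.004 -0.021 -0.041]
 [-0.008 -0.021 -0.041]
 [ 0.01  -0.027 -0.042]
 [ 0.01   0.024 -0.042]
 [ 0.005 -0.031 -0.042]
 [ 0.006 -0.021 -0.043]
 [ 0.01   0.02  -0.043]
 [ 0.01  -0.022 -0.043]
 [ 0.01   0.02  -0.044]]
```

View pics/w4c.png

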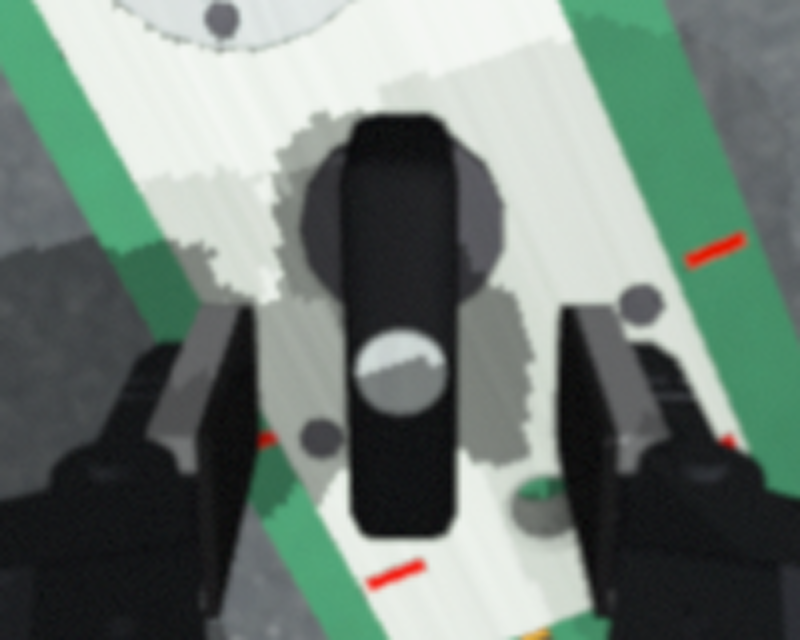

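View pics/s4.png

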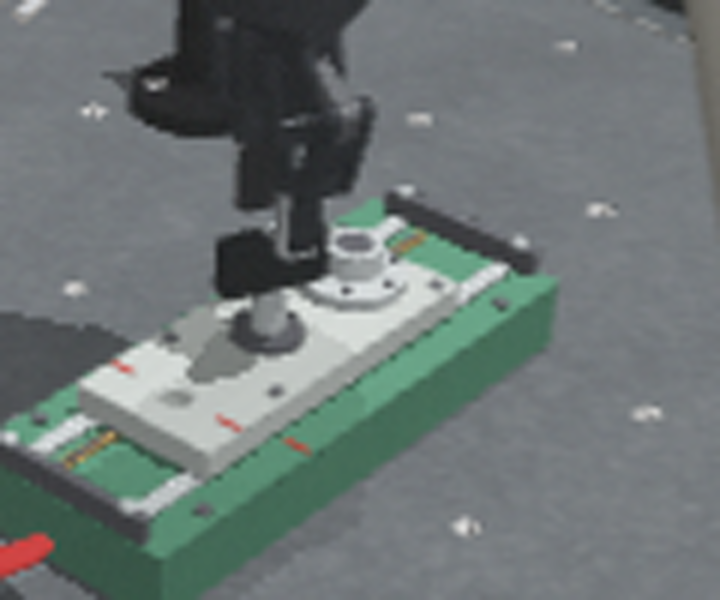

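The open fingers straddle the bar (centre about (320,240)), but depth shows the real fingertips at z≈0.124 while the reported TCP is 0.089. So the tips sit about 35 mm behind the reported TCP, and I go about 3.3 cm lower.

```bash
python3 -m inch '[{"twist":[0,0,0],"slide":[0,0,1],"jaw":5},{"twist":[0,0,0],"slide":[0,0,2],"jaw":5},{"twist":[0,0,0],"slide":[0,0,2.5],"jaw":5},{"twist":[0,0,0],"slide":[0,0,3],"jaw":5},{"twist":[0,0,0],"slide":[0,0,3.2],"jaw":5},{"twist":[0,0,0],"slide":[0,0,3.2],"jaw":5}]'; python3 - <<'E'
from h import *
s=arm.read_state();R=s["eef_rot"];p=s["tcp_pos"];w=cam("wrist");crop(w,220,120,420,280,4,"w5c.png");crop(cam("scene"),320,130,440,230,6,"s5.png")
print(s["contact_force"],s["finger_gap"])
yy,xx=np.mgrid[180:300,230:410];px=np.c_[xx.ravel(),yy.ravel()];W=bydepth(w,px);T=(W-p)@R
k=(abs(T[:,0])<.02)&(abs(T[:,1])<.06)&(abs(T[:,1])>.015)&(W[:,2]>.075)&(T[:,2]>-.06)
q=np.c_[T[k],W[k]];o=np.argsort(-q[:,2])[:200:20];print(q[o].round(3))
E
```

```text
t: 6.22
tcp_pos: [0.52, -0.1239, 0.0572]
eef_rot: [[-0.339, -0.941, 0.0], [-0.941, 0.339, -0.0], [0.0, -0.0, -1.0]]
contact_force: [-0.1, 0.4, 0.0]
finger_gap: 0.583
[-0.09564883  0.37185089  0.0402615 ] 0.5828321669025052
[[ 0.005  0.025 -0.034  0.495 -0.121  0.091]
 [ 0.004  0.024 -0.036  0.496 -0.119  0.093]
 [ 0.004 -0.026 -0.037  0.543 -0.136  0.094]
 [-0.     0.024 -0.038  0.497 -0.115  0.095]
 [-0.008  0.025 -0.039  0.5   -0.108  0.096]
 [ 0.007 -0.026 -0.039  0.542 -0.139  0.096]
 [ 0.01  -0.027 -0.04   0.542 -0.142  0.097]
 [-0.    -0.026 -0.04   0.544 -0.133  0.098]
 [ 0.008  0.024 -0.041  0.494 -0.123  0.098]
 [-0.004  0.024 -0.041  0.498 -0.112  0.098]]
```

View pics/w5c.png

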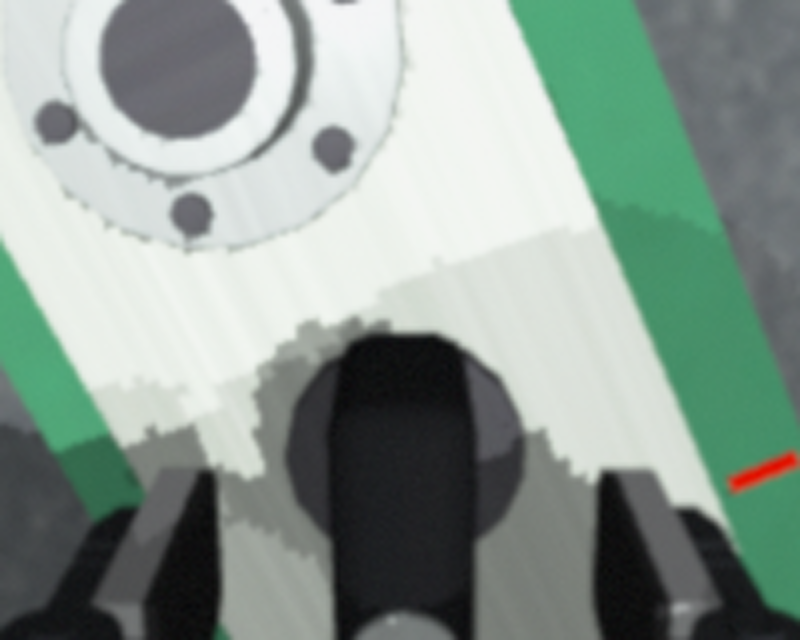

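View pics/s5.png

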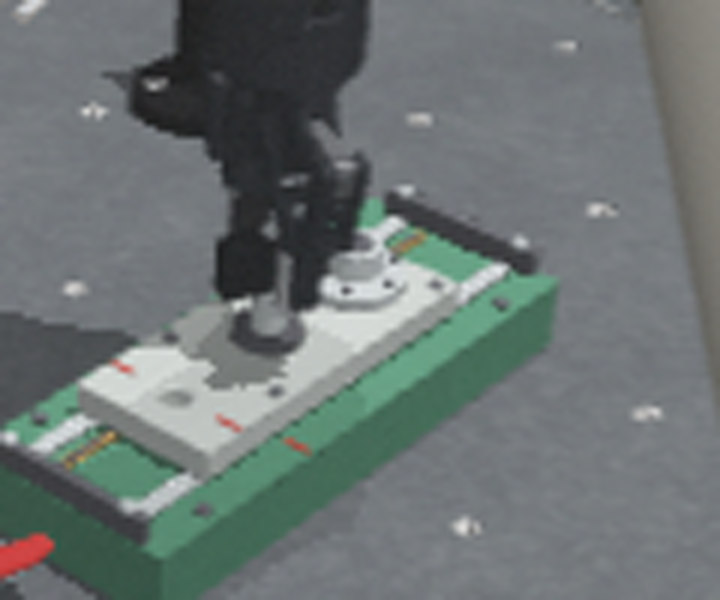

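Now the fingers straddle the bar with tips at z≈0.091. I close.

```bash
python3 -m inch '[{"twist":[0,0,0],"slide":[0,0,0],"jaw":0.5},{"twist":[0,0,0],"slide":[0,0,0],"jaw":0.5},{"twist":[0,0,0],"slide":[0,0,0],"jaw":0.5},{"twist":[0,0,0],"slide":[0,0,0],"jaw":0.5},{"twist":[0,0,0],"slide":[0,0,0],"jaw":0.5}]'
```

```text
t: 6.95
tcp_pos: [0.5203, -0.124, 0.0576]
eef_rot: [[-0.339, -0.941, 0.001], [-0.941, 0.339, -0.0], [0.0, -0.001, -1.0]]
contact_force: [0.9, 0.7, 2.6]
finger_gap: 0.175
```

Gripped (gap about 15 mm). I turn the first 60° along with the carriage.

```bash
python3 -m inch '[{"twist":[0,0,7.5],"slide":[0.18,-0.08,0],"jaw":0.5},{"twist":[0,0,15],"slide":[0.36,-0.16,0],"jaw":0.5},{"twist":[0,0,22.5],"slide":[0.54,-0.25,0],"jaw":0.5},{"twist":[0,0,30],"slide":[0.71,-0.33,0],"jaw":0.5},{"twist":[0,0,37.5],"slide":[0.89,-0.41,0],"jaw":0.5},{"twist":[0,0,45],"slide":[1.07,-0.49,0],"jaw":0.5},{"twist":[0,0,52.5],"slide":[1.25,-0.58,0],"jaw":0.5},{"twist":[0,0,60],"slide":[1.43,-0.66,0],"jaw":0.5}]'
python3 - <<'E'
from h import *
s=arm.read_state();R=s["eef_rot"];print(s["contact_force"],s["moment"],s["tcp_pos"], np.degrees(np.arctan2(R[1,1],R[0,1])),s["q"])
w=cam("wrist"); cv2.imwrite("pics/w6.png",w["frame"])
E
```

```text
t: 7.95
tcp_pos: [0.5215, -0.1395, 0.0576]
eef_rot: [[-0.985, -0.173, 0.001], [-0.173, 0.985, 0.0], [-0.001, -0.0, -1.0]]
contact_force: [-0.4, 0.1, 4.0]
finger_gap: 0.177
[-0.4205109   0.1114269   3.96082426] [0.16776226 0.0828196  0.25850273] [ 0.52147729 -0.13950719  0.05756953] 99.9462502324661 [ 2.24193653e+00  2.23374788e+01 -2.21811335e+01  4.23629105e-05
 -4.54516739e+01 -8.22957150e+01]
```

View pics/w6.png

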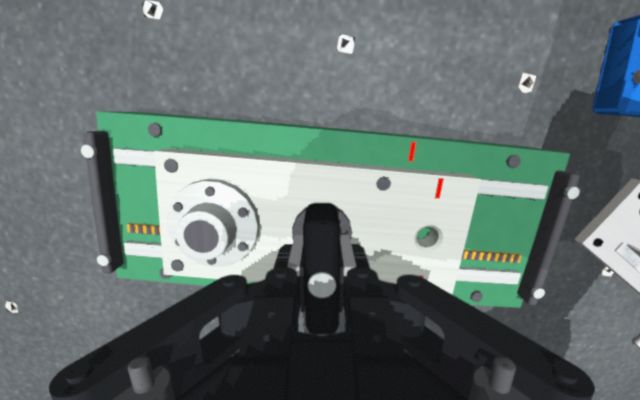

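It works: the bed mark is now at (412,151) and the carriage mark at (438,188). I measure the remainder.

```bash
cat > rem.py <<'E'
from meas import *
s=arm.read_state();R=s["eef_rot"]
w=cam("wrist"); a=np.radians(4.92); by=np.array([-np.sin(a),np.cos(a)]);bx=np.array([np.cos(a),np.sin(a)])
for c,ar in red(w):
    for z in (.06,.04):
        p=onplane(w,[c],z)[0]; d=p[:2]-[.5174,-.0837]
        if abs(d@by)<.07 and abs(d@bx)<.07: print(c.round(1),ar,z,"bed xy from hole mm",(d@bx*1e3).round(1),(d@by*1e3).round(1))
print("jaw az",np.degrees(np.arctan2(R[1,1],R[0,1])),s["moment"][2])
d=np.array([np.sin(a),-np.cos(a),0]); print("per deg cm",R.T@d*.015*np.radians(1)*100)
E
python3 rem.py
```

```text
[411.7 150.7] 88 0.06 bed xy from hole mm -54.5 -6.1
[411.7 150.7] 88 0.04 bed xy from hole mm -52.7 0.3
[438.7 187.4] 90 0.06 bed xy from hole mm -33.6 14.5
[438.7 187.4] 90 0.04 bed xy from hole mm -29.4 23.4
jaw az 99.76712562680733 -0.09296978148994271
per deg cm [ 2.21213714e-03 -2.60863114e-02 -1.23269696e-06]
```

14.2 mm (about 54.5°) left.

```bash
python3 -m inch '[{"twist":[0,0,8],"slide":[0.02,-0.21,0],"jaw":0.5},{"twist":[0,0,16],"slide":[0.04,-0.42,0],"jaw":0.5},{"twist":[0,0,24],"slide":[0.05,-0.63,0],"jaw":0.5},{"twist":[0,0,32],"slide":[0.07,-0.83,0],"jaw":0.5},{"twist":[0,0,40],"slide":[0.09,-1.04,0],"jaw":0.5},{"twist":[0,0,48],"slide":[0.11,-1.25,0],"jaw":0.5},{"twist":[0,0,54],"slide":[0.12,-1.41,0],"jaw":0.5},{"twist":[0,0,54],"slide":[0.12,-1.41,0],"jaw":0.5}]'
python3 rem.py; python3 - <<'E'
from h import *
w=cam("wrist"); cv2.imwrite("pics/w7.png",w["frame"])
E
```

```text
t: 9.05
tcp_pos: [0.5228, -0.1533, 0.0575]
eef_rot: [[-0.723, 0.691, 0.001], [0.691, 0.723, 0.0], [-0.0, 0.001, -1.0]]
contact_force: [-0.0, 2.4, 4.3]
finger_gap: 0.175
[331.2  87.8] 104 0.06 bed xy from hole mm -52.0 -1.5
[331.2  87.8] 104 0.04 bed xy from hole mm -52.7 0.3
[357.2 107.8] 105 0.06 bed xy from hole mm -33.6 0.3
[357.2 107.8] 105 0.04 bed xy from hole mm -32.1 2.2
[437.4 184. ] 83 0.06 bed xy from hole mm 34.4 0.5
[437.4 184. ] 83 0.04 bed xy from hole mm 43.8 2.4
[447.2 197.8] 39 0.06 bed xy from hole mm 45.7 -1.4
[447.2 197.8] 39 0.04 bed xy from hole mm 56.4 0.3
jaw az 46.262516762421825 -0.2735947597003223
per deg cm [-1.96552242e-02 -1.72933877e-02 -9.92412604e-06]
```

View pics/w7.png

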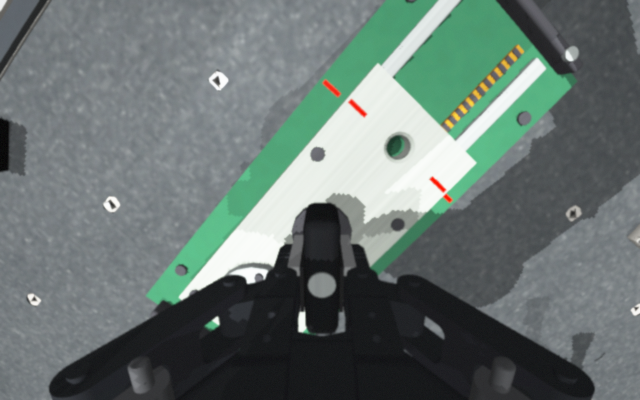

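The red marks line up: (331,88) with (357,108) and (437,184) with (447,198), a difference under 0.3 mm. I release and lift.

```bash
python3 -m inch '[{"twist":[0,0,0],"slide":[0,0,0],"jaw":5},{"twist":[0,0,0],"slide":[0,0,0],"jaw":5},{"twist":[0,0,0],"slide":[0,0,0],"jaw":5},{"twist":[0,0,0],"slide":[0,0,0],"jaw":5},{"twist":[0,0,0],"slide":[0,0,-3],"jaw":5},{"twist":[0,0,0],"slide":[0,0,-8],"jaw":5},{"twist":[0,0,0],"slide":[0,0,-13],"jaw":5},{"twist":[0,0,0],"slide":[0,0,-13],"jaw":5}]'
python3 rem.py; python3 - <<'E'
from h import *
w=cam("wrist"); cv2.imwrite("pics/w8.png",w["frame"]); print(arm.read_state()["q"])
E
```

```text
t: 10.15
tcp_pos: [0.5254, -0.154, 0.192]
eef_rot: [[-0.722, 0.692, 0.01], [0.692, 0.722, -0.001], [-0.008, 0.006, -1.0]]
contact_force: [-0.0, -0.5, -0.5]
finger_gap: 0.584
[325.2  95.8] 32 0.06 bed xy from hole mm -52.0 -0.8
[325.2  95.8] 32 0.04 bed xy from hole mm -52.4 0.3
[339.6 107.6] 25 0.06 bed xy from hole mm -33.4 0.4
[339.6 107.6] 25 0.04 bed xy from hole mm -32.6 1.5
[386.8 151.4] 23 0.06 bed xy from hole mm 34.2 0.5
[386.8 151.4] 23 0.04 bed xy from hole mm 39.4 1.6
[395.4 160.9] 25 0.06 bed xy from hole mm 48.3 -0.6
[395.4 160.9] 25 0.04 bed xy from hole mm 54.4 0.4
jaw az 46.20427428372708 -0.0003579128405656764
per deg cm [-1.96730316e-02 -1.72730579e-02  4.99490169e-05]
[ 6.70130280e-01  1.47216323e+01 -1.20033142e+01 -3.72335374e-02
 -6.32335647e+01 -1.34501207e+02]
```

View pics/w8.png

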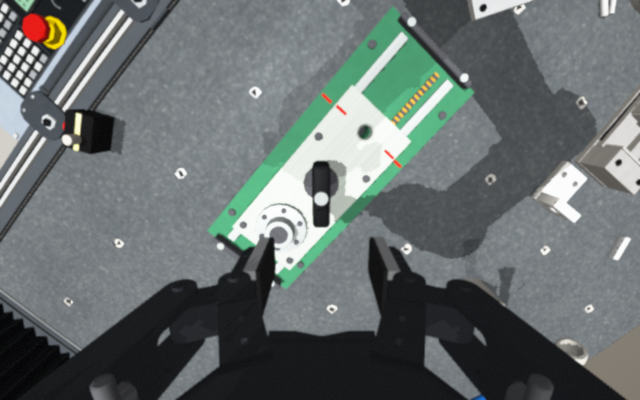

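Still aligned after release: carriage hole about (0.518,-0.083), marks within 0.2 mm. I move to the pin.

```bash
python3 -m inch '[{"twist":[0,0,-5],"slide":[4,3.1,0],"jaw":5},{"twist":[0,0,-10],"slide":[8,6.3,0],"jaw":6},{"twist":[0,0,-16],"slide":[12.5,10,0],"jaw":6},{"twist":[0,0,-22],"slide":[17,13.6,0],"jaw":6},{"twist":[0,0,-28],"slide":[21.5,17.2,0],"jaw":6},{"twist":[0,0,-34],"slide":[26,20.8,0],"jaw":6},{"twist":[0,0,-40],"slide":[30.5,24.4,-1],"jaw":6},{"twist":[0,0,-44],"slide":[34,27.5,-1],"jaw":6}]'
python3 -m inch '[{"twist":[0,0,0],"slide":[-2,5.5,0],"jaw":6},{"twist":[0,0,0],"slide":[-2,5.5,0],"jaw":6},{"twist":[0,0,0],"slide":[-2,5.5,0],"jaw":6}]'
python3 - <<'E'
from h import *
s=arm.read_state();print(s["q"],s["tcp_pos"])
w=cam("wrist"); cv2.imwrite("pics/w9.png",w["frame"])
E
```

```text
t: 11.25
tcp_pos: [0.4668, 0.282, 0.1962]
eef_rot: [[-1.0, -0.007, -0.001], [-0.007, 1.0, -0.001], [0.001, -0.001, -1.0]]
contact_force: [1.2, -0.1, 0.1]
finger_gap: 0.705
t: 11.62
tcp_pos: [0.4868, 0.3344, 0.1952]
eef_rot: [[-1.0, -0.003, -0.003], [-0.003, 1.0, -0.003], [0.003, -0.003, -1.0]]
contact_force: [-0.3, -0.7, 0.5]
finger_gap: 0.704
[ 5.01788778e+01  1.89946370e+01 -4.73197720e+00 -2.30414231e-02
 -6.65167423e+01 -1.40000607e+02] [0.48675803 0.33444304 0.19516386]
```

View pics/w9.png

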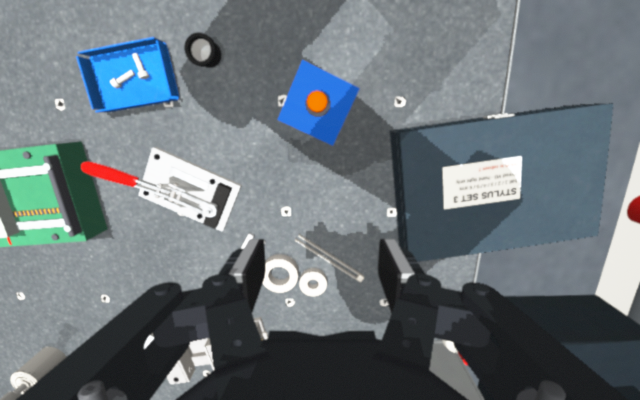

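The pin's orange top is at (317,101), in the middle of the blue stand; the loupe is at (202,50).

```bash
python3 - <<'E'
from h import *
s=arm.read_state();R=s["eef_rot"];p=s["tcp_pos"];w=cam("wrist")
m=mask(w,(5,150,80),(20,255,255)); n,l,st,c=cv2.connectedComponentsWithStats(m)
for i in range(1,n):
    if st[i,4]>60:
        y,x=np.nonzero(l==i);Q=bydepth(w,np.c_[x,y]);t=Q[Q[:,2]>.112];print(c[i],st[i],Q.mean(0),"top",t.mean(0) if len(t) else None,len(t)); 
        if len(t)>20: pin=(t.min(0)+t.max(0))/2;print(pin)
b=mask(w,(105,130,60),(125,255,255)); b[:,:260]=0;b[160:]=0;y,x=np.nonzero(b);Q=bydepth(w,np.c_[x,y]);Q=Q[abs(Q[:,2]-.06)<.004];print(cv2.minAreaRect((Q[:,:2]*1000).astype(np.float32)))
for q in ([.4,.332],pin[:2]): print("go cm",R.T@(np.array([q[0],q[1],.042])-p)*100)
E
```

```text
[317.10233918 101.12865497] [307  91  21  21 342] [0.40557138 0.33061093 0.11621889] top [0.40550539 0.33063791 0.11657958] 338
[0.40746956 0.33047433 0.2420797 ]
((405.14605712890625, 330.451171875), (64.55147552490234, 63.89039993286133), 65.15440368652344)
go cm [ 8.66356968 -0.15056114 15.40377015]
go cm [ 7.91697201 -0.30486837 15.40249338]
```

```bash
python3 -m inch '[{"twist":[0,0,0],"slide":[3,-0.35,0],"jaw":6},{"twist":[0,0,0],"slide":[6,-0.35,3],"jaw":6},{"twist":[0,0,0],"slide":[8.15,-0.35,6],"jaw":6},{"twist":[0,0,0],"slide":[8.15,-0.35,8.5],"jaw":6},{"twist":[0,0,0],"slide":[8.15,-0.35,8.5],"jaw":6},{"twist":[0,0,0],"slide":[8.15,-0.35,8.5],"jaw":6}]'
python3 - <<'E'
from h import *
s=arm.read_state();R=s["eef_rot"];p=s["tcp_pos"]
print("go cm",R.T@(np.array([.4053,.3305,.042])-p)*100)
w=cam("wrist"); cv2.imwrite("pics/w10.png",w["frame"])
E
```

```text
t: 12.48
tcp_pos: [0.407, 0.3316, 0.1135]
eef_rot: [[-1.0, -0.002, 0.002], [-0.002, 1.0, 0.001], [-0.002, 0.001, -1.0]]
contact_force: [0.4, 0.8, -0.7]
finger_gap: 0.705
go cm [ 0.1793396  -0.11596178  7.14827735]
```

View pics/w10.png

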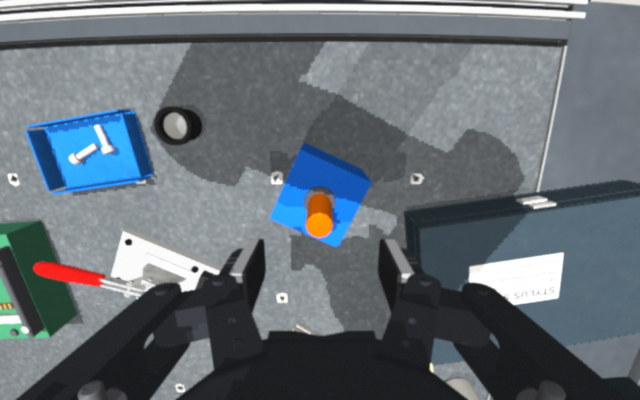

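The pin handle at (320,215) is centred between the fingers. I descend.

```bash
python3 -m inch '[{"twist":[0,0,0],"slide":[0.15,-0.08,2],"jaw":6},{"twist":[0,0,0],"slide":[0.15,-0.08,4],"jaw":6},{"twist":[0,0,0],"slide":[0.15,-0.08,6],"jaw":6},{"twist":[0,0,0],"slide":[0.15,-0.08,6.9],"jaw":6},{"twist":[0,0,0],"slide":[0.15,-0.08,6.9],"jaw":6},{"twist":[0,0,0],"slide":[0.15,-0.08,6.9],"jaw":6}]'
python3 - <<'E'
from h import *
s=arm.read_state();R=s["eef_rot"];p=s["tcp_pos"]
print("go cm",R.T@(np.array([.4053,.3305,.042])-p)*100)
w=cam("wrist"); crop(w,220,120,420,280,4,"w11.png");
yy,xx=np.mgrid[180:300,200:420];px=np.c_[xx.ravel(),yy.ravel()];W=bydepth(w,px);T=(W-p)@R
k=(abs(T[:,0])<.02)&(abs(T[:,1])<.06)&(abs(T[:,1])>.02)&(W[:,2]>.064)&(T[:,2]>-.06)
q=np.c_[T[k],W[k]];o=np.argsort(-q[:,2])[:200:20];print(q[o].round(3))
E
```

```text
t: 13.28
tcp_pos: [0.4052, 0.3313, 0.0442]
eef_rot: [[-1.0, -0.003, 0.001], [-0.003, 1.0, 0.002], [-0.001, 0.002, -1.0]]
contact_force: [0.7, -0.8, -1.3]
finger_gap: 0.703
go cm [-0.00453238 -0.0843335   0.22056611]
[[ 0.003  0.031 -0.036  0.402  0.362  0.08 ]
 [ 0.003 -0.029 -0.038  0.403  0.302  0.082]
 [-0.008  0.031 -0.039  0.413  0.362  0.083]
 [-0.007  0.031 -0.039  0.412  0.362  0.084]
 [ 0.001  0.031 -0.04   0.404  0.362  0.084]
 [ 0.01  -0.032 -0.041  0.396  0.3    0.085]
 [-0.008 -0.029 -0.041  0.413  0.302  0.085]
 [ 0.01  -0.032 -0.042  0.395  0.299  0.086]
 [-0.009 -0.029 -0.042  0.415  0.302  0.086]
 [-0.004  0.031 -0.042  0.409  0.362  0.087]]
```

View pics/w11.png

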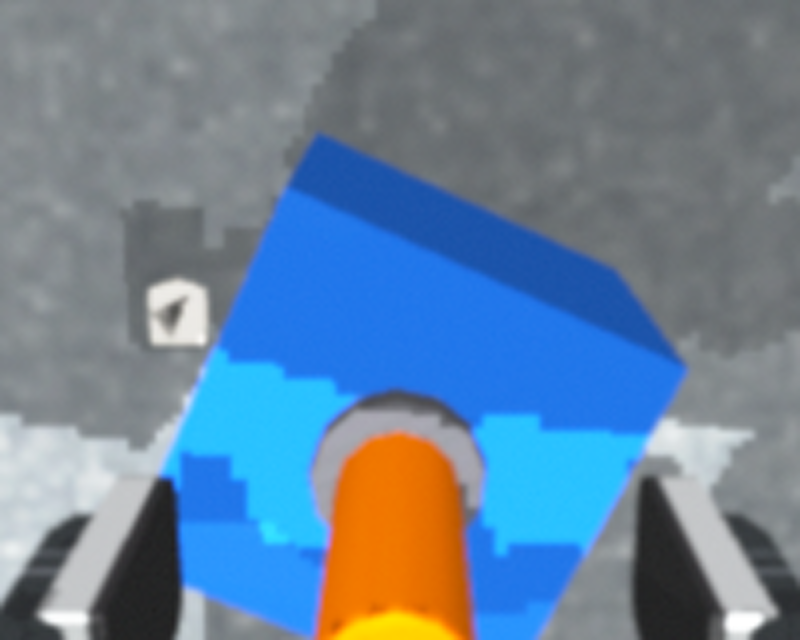

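The handle is between the pads and the tips (z≈0.078) are above the collar. I close.

```bash
python3 -m inch '[{"twist":[0,0,0],"slide":[0,-0.06,0.1],"jaw":0.5},{"twist":[0,0,0],"slide":[0,-0.06,0.1],"jaw":0.5},{"twist":[0,0,0],"slide":[0,-0.06,0.1],"jaw":0.5},{"twist":[0,0,0],"slide":[0,-0.06,0.1],"jaw":0.5},{"twist":[0,0,0],"slide":[0,-0.06,0.1],"jaw":0.5},{"twist":[0,0,0],"slide":[0,-0.06,0.1],"jaw":0.5}]'
```

```text
t: 14.08
tcp_pos: [0.4048, 0.3302, 0.0426]
eef_rot: [[-1.0, -0.003, 0.0], [-0.003, 1.0, 0.0], [-0.0, 0.0, -1.0]]
contact_force: [-1.3, -0.7, 3.8]
finger_gap: 0.189
```

Gripped. I lift 10.5 cm.

```bash
python3 -m inch '[{"twist":[0,0,0],"slide":[0,0,-1.5],"jaw":0.5},{"twist":[0,0,0],"slide":[0,0,-3.5],"jaw":0.5},{"twist":[0,0,0],"slide":[0,0,-6],"jaw":0.5},{"twist":[0,0,0],"slide":[0,0,-8.5],"jaw":0.5},{"twist":[0,0,0],"slide":[0,0,-10.5],"jaw":0.5},{"twist":[0,0,0],"slide":[0,0,-10.5],"jaw":0.5},{"twist":[0,0,0],"slide":[0,0,-10.5],"jaw":0.5}]'
python3 - <<'E'
from h import *
s=arm.read_state();R=s["eef_rot"];p=s["tcp_pos"]
crop(cam("scene"),220,210,320,310,6,"s12.png");cv2.imwrite("pics/w12.png",cam("wrist")["frame"])
print(s["finger_gap"],"to above hole+3cm",R.T@(np.array([.518,-.0833,.147])-p)*100)
E
```

```text
t: 14.95
tcp_pos: [0.4041, 0.3296, 0.1464]
eef_rot: [[-1.0, -0.002, -0.001], [-0.002, 1.0, -0.001], [0.001, -0.001, -1.0]]
contact_force: [-0.7, -0.3, -1.4]
finger_gap: 0.191
0.19114913602896128 to above hole+3cm [-1.12946708e+01 -4.13142196e+01 -3.62903535e-02]
```

View pics/s12.png

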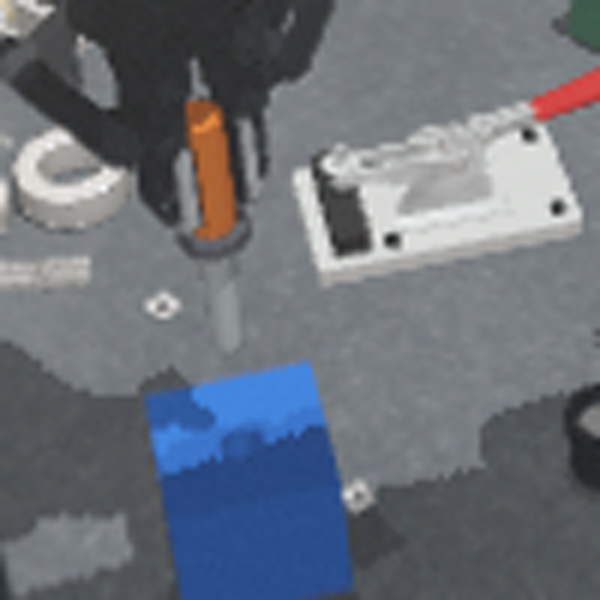

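View pics/w12.png

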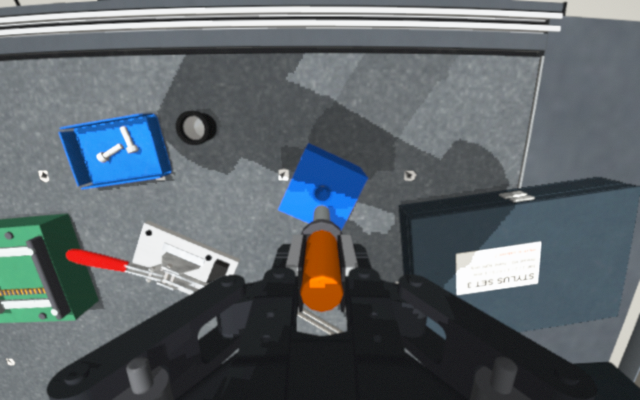

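The pin is out of the stand and upright in the gripper. I move toward the hole.

```bash
python3 -m inch '[{"twist":[0,0,4],"slide":[-1,-3.6,0],"jaw":0.5},{"twist":[0,0,9],"slide":[-2.2,-8,0],"jaw":0.5},{"twist":[0,0,14],"slide":[-3.4,-12.5,0],"jaw":0.5},{"twist":[0,0,19],"slide":[-4.7,-17,0],"jaw":0.5},{"twist":[0,0,24],"slide":[-5.9,-21.5,0],"jaw":0.5},{"twist":[0,0,29],"slide":[-7.1,-26,0],"jaw":0.5},{"twist":[0,0,34],"slide":[-8.3,-30.5,0],"jaw":0.5},{"twist":[0,0,38],"slide":[-9.4,-34.5,0],"jaw":0.5}]'
python3 - <<'E'
from h import *
s=arm.read_state();R=s["eef_rot"];p=s["tcp_pos"]
print(s["q"],R.T@(np.array([.518,-.0833,.147])-p)*100)
E
```

```text
t: 16.05
tcp_pos: [0.4994, -0.0163, 0.1463]
eef_rot: [[-0.788, 0.616, -0.002], [0.616, 0.788, -0.0], [0.001, -0.001, -1.0]]
contact_force: [0.2, 0.4, -0.1]
finger_gap: 0.192
[ 1.67763206e+01  1.26891823e+01 -2.12614798e+01 -7.09542975e-03
 -5.61504567e+01 -1.44771058e+02] [-5.59242597 -4.1293918  -0.06839027]
```

```bash
python3 -m inch '[{"twist":[0,0,2],"slide":[-2.5,-1.9,0],"jaw":0.5},{"twist":[0,0,4],"slide":[-4.5,-3.3,0],"jaw":0.5},{"twist":[0,0,6],"slide":[-5.6,-4.13,0],"jaw":0.5},{"twist":[0,0,6],"slide":[-5.6,-4.13,0],"jaw":0.5},{"twist":[0,0,6],"slide":[-5.6,-4.13,0],"jaw":0.5},{"twist":[0,0,6],"slide":[-5.6,-4.13,0],"jaw":0.5}]'
python3 rem.py; python3 - <<'E'
from h import *
s=arm.read_state();R=s["eef_rot"];p=s["tcp_pos"]
w=cam("wrist");cv2.imwrite("pics/w13.png",w["frame"]);crop(w,260,100,400,300,4,"w13c.png")
crop(cam("scene"),310,110,430,230,5,"s13.png");crop(cam("side"),280,130,420,270,5,"d13.png")
print(p,R.T@(np.array([.518,-.0833,.147])-p)*100)
E
```

```text
t: 16.8
tcp_pos: [0.5183, -0.0809, 0.1473]
eef_rot: [[-0.722, 0.692, -0.0], [0.692, 0.722, 0.0], [0.0, 0.0, -1.0]]
contact_force: [-0.2, 0.0, -0.7]
finger_gap: 0.193
[277.2 154.3] 40 0.06 bed xy from hole mm -52.0 4.1
[277.2 154.3] 40 0.04 bed xy from hole mm -52.6 0.1
[290.1 170.6] 32 0.06 bed xy from hole mm -33.6 0.2
[290.1 170.6] 32 0.04 bed xy from hole mm -32.8 -4.0
[344.3 216.2] 34 0.06 bed xy from hole mm 34.1 0.4
[344.3 216.2] 34 0.04 bed xy from hole mm 40.1 -3.9
[357.1 221.9] 30 0.06 bed xy from hole mm 47.4 4.2
[357.1 221.9] 30 0.04 bed xy from hole mm 54.4 0.2
jaw az 46.23775870558637 0.022541822648373577
per deg cm [-1.96626924e-02 -1.72848985e-02 -2.91220753e-06]
[ 0.51841689 -0.08087871  0.147308  ] [-0.13736982 -0.20370462  0.03077212]
```

View pics/w13.png

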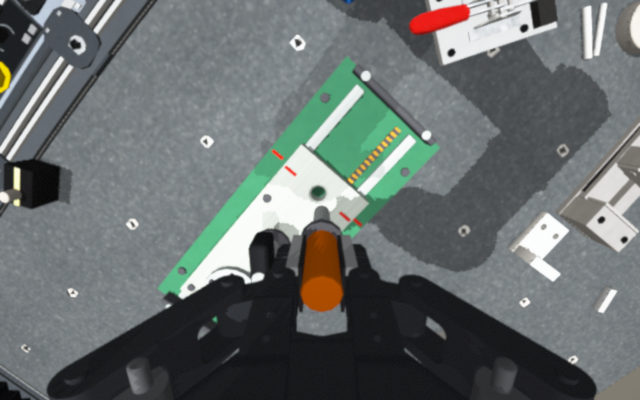

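View pics/s13.png

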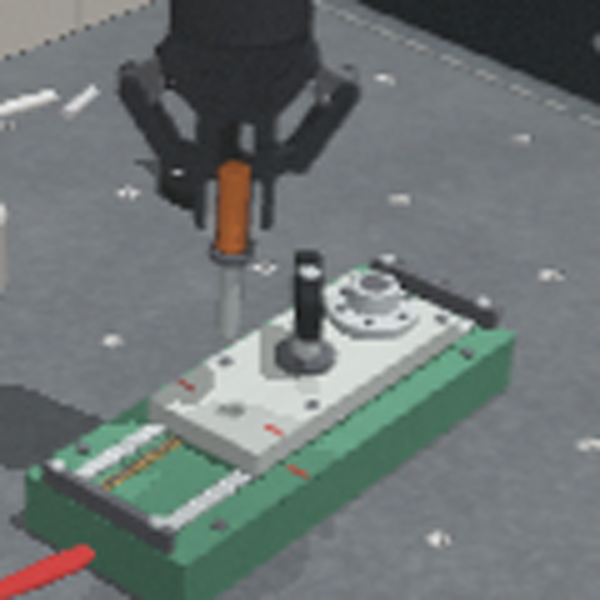

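View pics/d13.png

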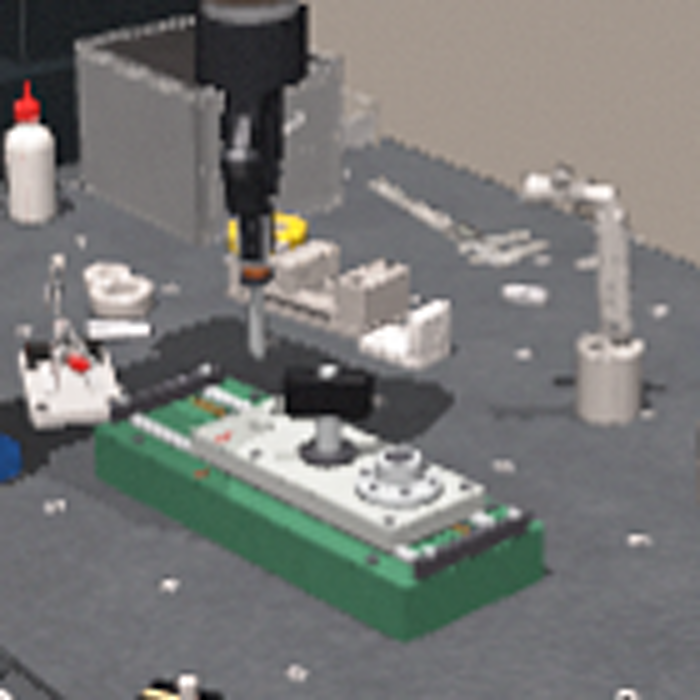

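The pin is held upright above the carriage; the hole is at (317,192) and the pin tip at about (321,210) in the wrist view. I measure the pin axis and the hole in the same camera.

```bash
python3 -m inch '[{"twist":[0,0,0],"slide":[0,0,0],"jaw":0.5},{"twist":[0,0,0],"slide":[0,0,0],"jaw":0.5}]' ; cat > al.py <<'E'
from meas import *
s=arm.read_state();R=s["eef_rot"];p=s["tcp_pos"];w=cam("wrist")
yy,xx=np.mgrid[150:330,285:360];px=np.c_[xx.ravel(),yy.ravel()];W=bydepth(w,px);T=(W-p)@R
for z0 in np.arange(-.03,.05,.008):
    k=(abs(T[:,0]-.004)<.014)&(abs(T[:,1])<.016)&(abs(T[:,2]-z0)<.004)&(W[:,2]>.068)
    if k.sum()>5: print("tool z",round(z0,3),k.sum(),"x max",T[k,0].max().round(4),"y mid",((T[k,1].min()+T[k,1].max())/2).round(4),"w",np.ptp(T[k,1]).round(4))
a=np.radians(4.92); by=np.array([-np.sin(a),np.cos(a)])
# carriage hole from the marks
pts=[]
for c,ar in red(w):
    q=onplane(w,[c],.06)[0]; d=q[:2]-[.5174,-.0837]
    if abs(d@by)<.002 and np.linalg.norm(d)<.04: pts.append(q)
m=np.mean(pts,0); print("hole by marks",len(pts),m)
hc=proj(w,m)[0]; print(hc)
x0,y0=hc.astype(int)-14; g=cv2.cvtColor(w["frame"],cv2.COLOR_BGR2GRAY)[y0:y0+22,x0:x0+28]; b=(g<140).astype(np.uint8)
n,l,st,c=cv2.connectedComponentsWithStats(b)
for i in range(1,n):
    if st[i,4]>10: print(st[i],c[i]+[x0,y0],onplane(w,[c[i]+[x0,y0]],.06)[0])
crop(w,280,150,370,260,7,"al.png")
ht=R.T@(m-p); print("hole in tool cm",ht*100, "tcp",p)
E
python3 al.py
```

```text
t: 17.25
tcp_pos: [0.5185, -0.0816, 0.1472]
eef_rot: [[-0.721, 0.693, 0.0], [0.693, 0.721, 0.0], [0.0, 0.0, -1.0]]
contact_force: [-0.7, -0.9, -1.4]
finger_gap: 0.191
tool z -0.03 188 x max 0.0091 y mid 0.0012 w 0.0167
tool z -0.022 448 x max 0.013 y mid 0.0011 w 0.0237
tool z 0.002 35 x max 0.0059 y mid 0.0008 w 0.0093
tool z 0.01 62 x max 0.0062 y mid 0.0008 w 0.0111
tool z 0.018 58 x max 0.0062 y mid 0.0008 w 0.0114
tool z 0.026 49 x max 0.006 y mid 0.0011 w 0.0111
hole by marks 2 [ 0.51771344 -0.0834079   0.06      ]
[318.33653352 193.41597152]
[  7   7  15  14 171] [317.98245614 192.31578947] [ 0.51671095 -0.08290258  0.06      ]
hole in tool cm [-0.07245636 -0.18824333  8.72228873] tcp [ 0.51849343 -0.08155156  0.14722297]
```

View pics/al.png

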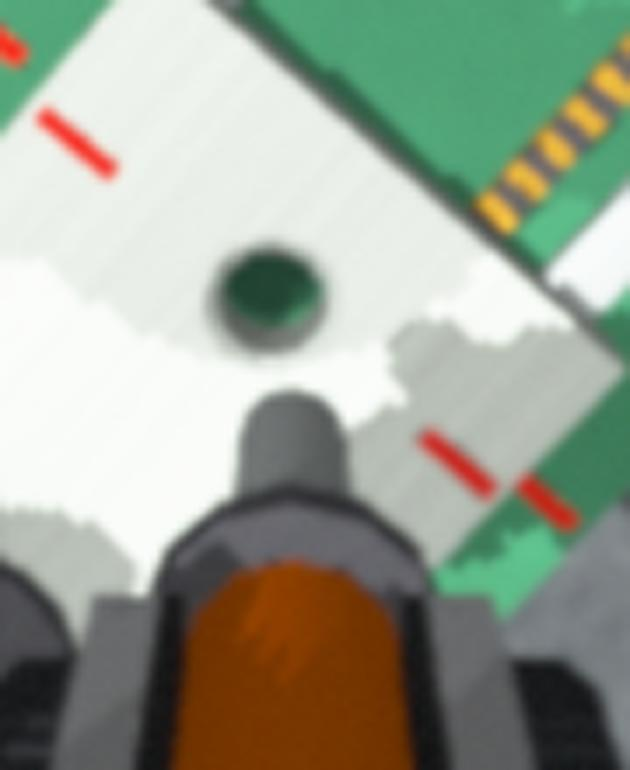

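```bash
python3 -m inch '[{"twist":[0,0,0],"slide":[-0.03,-0.3,1],"jaw":0.5},{"twist":[0,0,0],"slide":[-0.03,-0.3,2],"jaw":0.5},{"twist":[0,0,0],"slide":[-0.03,-0.3,3],"jaw":0.5},{"twist":[0,0,0],"slide":[-0.03,-0.3,3.6],"jaw":0.5},{"twist":[0,0,0],"slide":[-0.03,-0.3,3.6],"jaw":0.5},{"twist":[0,0,0],"slide":[-0.03,-0.3,3.6],"jaw":0.5},{"twist":[0,0,0],"slide":[-0.03,-0.3,3.6],"jaw":0.5},{"twist":[0,0,0],"slide":[-0.03,-0.3,3.6],"jaw":0.5}]' ; python3 al.py
```

```text
t: 18.3
tcp_pos: [0.5168, -0.0839, 0.1115]
eef_rot: [[-0.721, 0.693, 0.001], [0.693, 0.721, 0.0], [-0.0, 0.001, -1.0]]
contact_force: [-0.3, 0.2, -1.2]
finger_gap: 0.197
tool z -0.03 182 x max 0.0092 y mid 0.0011 w 0.0167
tool z -0.022 450 x max 0.0131 y mid 0.0012 w 0.0237
tool z 0.002 37 x max 0.006 y mid 0.0011 w 0.01
tool z 0.01 62 x max 0.0061 y mid 0.0007 w 0.0111
tool z 0.018 56 x max 0.006 y mid 0.0008 w 0.0114
tool z 0.026 49 x max 0.0061 y mid 0.0011 w 0.0111
hole by marks 2 [ 0.51772414 -0.08335841  0.06      ]
[321.41374564 204.22389137]
[  6   5  21  17 275] [322.26545455 203.76363636] [ 0.51792348 -0.08257866  0.06      ]
hole in tool cm [-0.02234991  0.10068442  5.15203069] tcp [ 0.51683122 -0.08393441  0.11151967]
```

View pics/al.png

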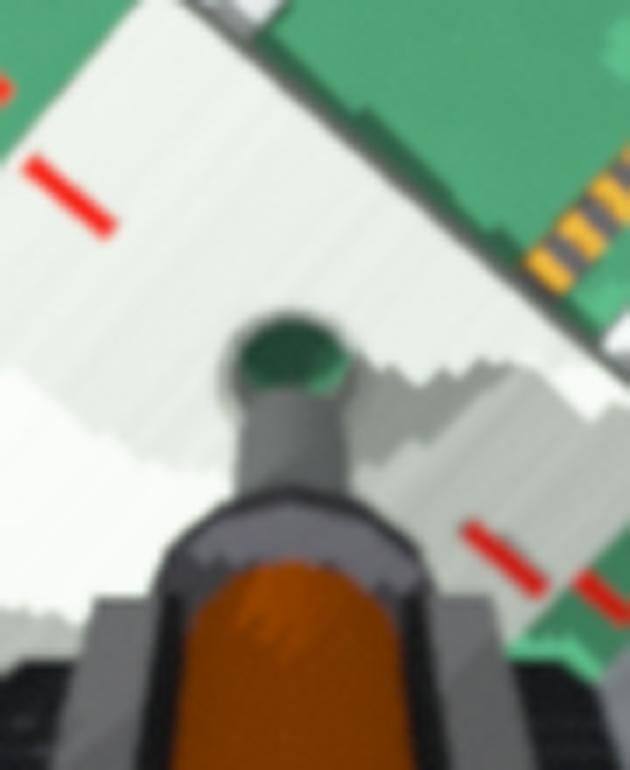

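The hole is centred directly ahead of the pin tip, both about (322,204), with residual under 0.4 mm. I insert in stages.

```bash
python3 -m inch '[{"twist":[0,0,0],"slide":[-0.02,0,0.5],"jaw":0.5},{"twist":[0,0,0],"slide":[-0.02,0,1],"jaw":0.5},{"twist":[0,0,0],"slide":[-0.02,0,1.5],"jaw":0.5},{"twist":[0,0,0],"slide":[-0.02,0,2],"jaw":0.5},{"twist":[0,0,0],"slide":[-0.02,0,2.5],"jaw":0.5},{"twist":[0,0,0],"slide":[-0.02,0,2.5],"jaw":0.5}]' ; python3 al.py|tail -1
```

```text
t: 19.1
tcp_pos: [0.5165, -0.0841, 0.0857]
eef_rot: [[-0.721, 0.693, -0.001], [0.693, 0.721, -0.0], [0.001, -0.001, -1.0]]
contact_force: [-0.2, 0.1, 0.3]
finger_gap: 0.195
hole in tool cm [0.01907533 0.07976525 2.56824743] tcp [ 0.51645769 -0.08413711  0.08568296]
```

The tip is inside the carriage hole with no contact force. I continue.

```bash
python3 -m inch '[{"twist":[0,0,0],"slide":[0,0,0.7],"jaw":0.5},{"twist":[0,0,0],"slide":[0,0,1.4],"jaw":0.5},{"twist":[0,0,0],"slide":[0,0,2.1],"jaw":0.5},{"twist":[0,0,0],"slide":[0,0,2.8],"jaw":0.5},{"twist":[0,0,0],"slide":[0,0,3.5],"jaw":0.5},{"twist":[0,0,0],"slide":[0,0,3.9],"jaw":0.5},{"twist":[0,0,0],"slide":[0,0,4.1],"jaw":0.5},{"twist":[0,0,0],"slide":[0,0,4.1],"jaw":0.5}]' ; python3 al.py|tail -1; python3 - <<'E'
from h import *
crop(cam("wrist"),240,130,400,290,4,"w14.png");crop(cam("scene"),310,110,430,230,5,"s14.png")
E
```

```text
t: 20.15
tcp_pos: [0.5168, -0.0841, 0.0452]
eef_rot: [[-0.721, 0.693, -0.0], [0.693, 0.721, -0.0], [-0.0, -0.0, -1.0]]
contact_force: [0.8, 0.1, -0.6]
finger_gap: 0.193
hole in tool cm [ 2.22138361 -2.44449851 -1.48244923] tcp [ 0.51683086 -0.08412211  0.04517482]
```

View pics/w14.png

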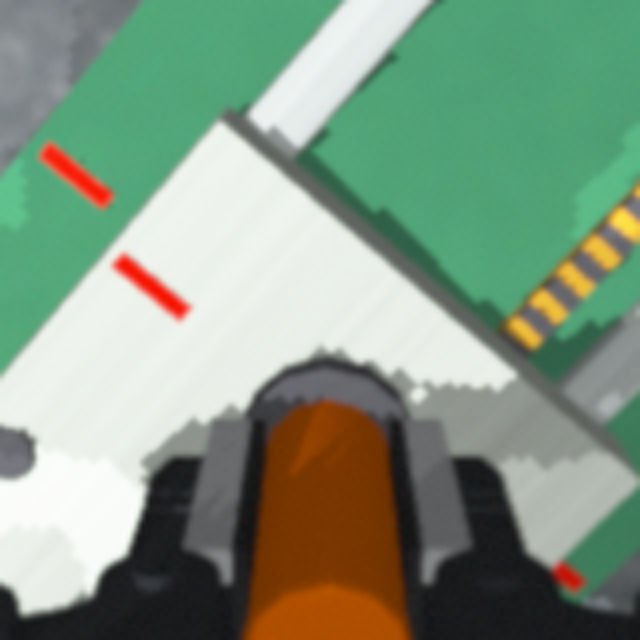

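View pics/s14.png

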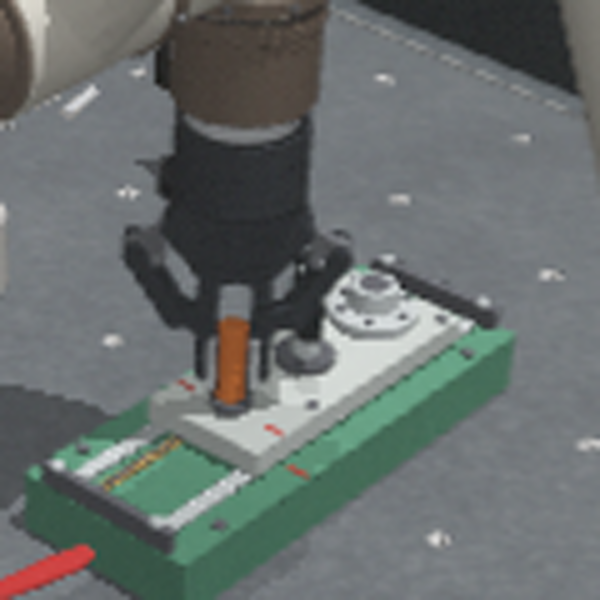

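Almost seated, about 2.5 mm above the carriage. I push a little further.

```bash
python3 -m inch '[{"twist":[0,0,0],"slide":[0,0,0.1],"jaw":0.5},{"twist":[0,0,0],"slide":[0,0,0.2],"jaw":0.5},{"twist":[0,0,0],"slide":[0,0,0.27],"jaw":0.5},{"twist":[0,0,0],"slide":[0,0,0.27],"jaw":0.5},{"twist":[0,0,0],"slide":[0,0,0.27],"jaw":0.5}]'
```

```text
t: 20.92
tcp_pos: [0.5168, -0.0841, 0.0426]
eef_rot: [[-0.721, 0.693, 0.0], [0.693, 0.721, 0.0], [-0.0, 0.0, -1.0]]
contact_force: [-0.2, 0.4, 0.2]
finger_gap: 0.195
```

The height matches the grasp height. I release and lift away.

```bash
python3 -m inch '[{"twist":[0,0,0],"slide":[0,0,0],"jaw":2.5},{"twist":[0,0,0],"slide":[0,0,0],"jaw":3},{"twist":[0,0,0],"slide":[0,0,0],"jaw":4},{"twist":[0,0,0],"slide":[0,0,0],"jaw":5},{"twist":[0,0,0],"slide":[0,0,0],"jaw":5},{"twist":[0,0,0],"slide":[0,0,0],"jaw":5}]'
python3 -m inch '[{"twist":[0,0,0],"slide":[0,0,-1.5],"jaw":5},{"twist":[0,0,0],"slide":[0,0,-4],"jaw":5},{"twist":[0,0,0],"slide":[0,0,-8],"jaw":5},{"twist":[0,0,0],"slide":[-2,0,-12],"jaw":5},{"twist":[0,0,0],"slide":[-5,0,-14],"jaw":5},{"twist":[0,0,0],"slide":[-7,0,-14],"jaw":5},{"twist":[0,0,0],"slide":[-7,0,-14],"jaw":5},{"twist":[0,0,0],"slide":[-7,0,-14],"jaw":5}]'
python3 rem.py; python3 - <<'E'
from h import *
w=cam("wrist");cv2.imwrite("pics/w15.png",w["frame"]);crop(cam("scene"),310,110,430,230,5,"s15.png");cv2.imwrite("pics/d15.png",cam("side")["frame"])
m=mask(w,(5,150,80),(20,255,255)); n,l,st,c=cv2.connectedComponentsWithStats(m)
for i in range(1,n):
    if st[i,4]>100:
        y,x=np.nonzero(l==i);Q=bydepth(w,np.c_[x,y]);t=Q[Q[:,2]>.108];print(c[i],st[i],"top",np.median(t,0) if len(t) else None,len(t))
E
```

```text
t: 21.68
tcp_pos: [0.5168, -0.0841, 0.0425]
eef_rot: [[-0.721, 0.693, 0.0], [0.693, 0.721, 0.0], [-0.0, 0.0, -1.0]]
contact_force: [0.6, -0.4, -1.2]
finger_gap: 0.583
t: 22.68
tcp_pos: [0.5666, -0.1324, 0.1826]
eef_rot: [[-0.721, 0.693, -0.001], [0.693, 0.721, 0.0], [0.001, -0.0, -1.0]]
contact_force: [-0.3, 0.6, -0.4]
finger_gap: 0.583
[283.1  81.6] 35 0.06 bed xy from hole mm -49.5 0.2
[283.1  81.6] 35 0.04 bed xy from hole mm -52.8 0.1
[295.8  92.8] 26 0.06 bed xy from hole mm -33.6 0.3
[295.8  92.8] 26 0.04 bed xy from hole mm -35.8 0.2
[347.2 139.1] 26 0.06 bed xy from hole mm 34.3 0.5
[347.2 139.1] 26 0.04 bed xy from hole mm 36.7 0.4
[358.1 149.4] 30 0.06 bed xy from hole mm 49.8 0.2
[358.1 149.4] 30 0.04 bed xy from hole mm 53.2 0.1
jaw az 46.155657342653626 -0.004245401334880029
per deg cm [-1.96874401e-02 -1.72567048e-02 -6.00837132e-06]
[321.70801034 116.51421189] [311 106  22  22 387] top [ 0.51729626 -0.08315348  0.11581291] 379
```

View pics/w15.png

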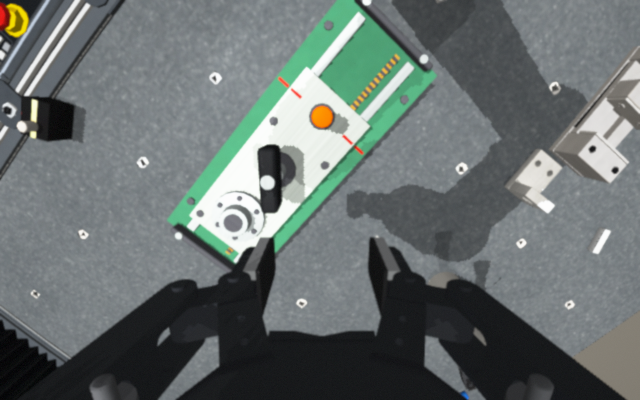

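View pics/s15.png

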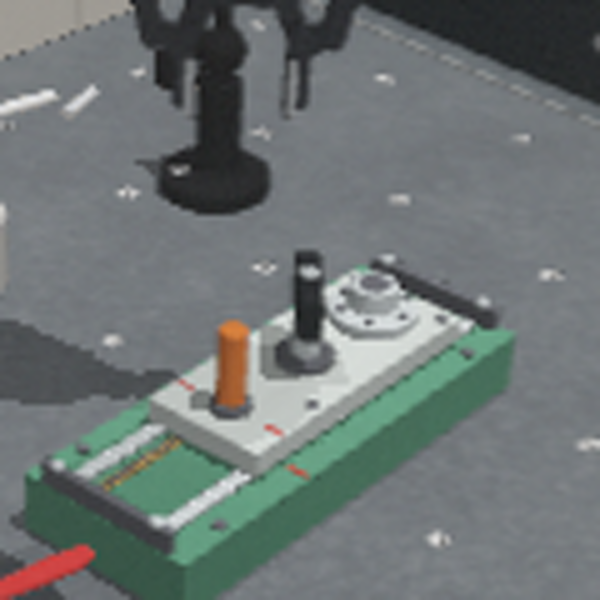

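View pics/d15.png

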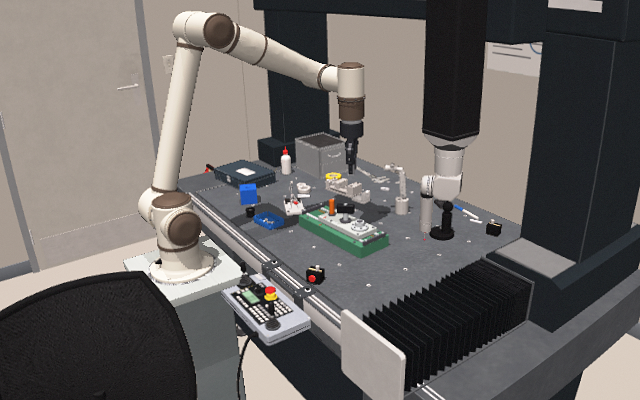

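The pin is seated: handle top at z=0.116 and (0.5173,-0.0832), collar on the carriage, marks in line within 0.3 mm. The gripper is clear and the magnet base and loupe are where they were. I hand in.

```bash
python3 -c "
from bench import arm
print(arm.sign_off())"
```

```text
the job is handed in; nothing more can be done
None
```

I turned the feed knob about 114° clockwise until the red marks lined up. I then took the pin out of its stand, pushed it through both holes, let go and backed the gripper away. I handed the job in at about 23 s; the hand-in gives no verdict.

**Last checks:**
- **Alignment:** the carriage and bed marks agree within about 0.3 mm.
- **Pin:** the handle top is at z = 0.116 m, the height expected when the collar rests on the carriage. It is about 0.5 mm from where the marks put the hole, and the pin looks upright.
- **Robot:** the gripper is open, clear of everything, and shows no contact force.
- **Bystanders:** by eye, the magnet base and loupe look unmoved in the final side view. I did not measure any bystander's position. I also did not check separately which of the objects behind the stage is the casting, but nothing there looked disturbed.

**What failed or disagreed:**
- **First knob grasp missed:** the fingers closed just above the bar. Depth images showed the real fingertips about 35 mm behind the reported TCP. I lowered both grasps to allow for this, and they held.
- **Hole position:** while I was lining up the pin, estimates from the marks and from the hole itself differed by about 1 mm. The pin still went in with no noticeable force.

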